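# Rebuild the spring pack on the steriliser's clamp spindle

### The arm

A 6-joint arm with a two-finger parallel gripper is mounted at the origin on the work surface. World frame = base frame: x ahead of the robot, y to its left, z up, the work surface at z = 0. Lengths are in m, angles in degrees, forces in N, time in s.
With the tool pointing down it reaches from about 0.35 to 0.975 m from the base axis. Payload 7.1 kg.
Tool frame: the origin (TCP) lies midway between the tips of the shut fingers; the grasp point (between the pads) lies 19 mm behind it (ctrl.hold_point_z is the distance from the TCP to the grasp point, in m); z points along the fingers, y is the direction in which the jaws open and shut (so a half turn about z gives the same grasp; the last joint's range is limited). The gripper opens to 88 mm and grips with 3 to 60 N. Pads are 20 mm wide; open, the fingers measure 115 mm over their backs; the gripper's body (75 mm by 178 mm) begins 61 mm behind the grasp point.
Start: joints at [68.698, 24.242, 93.386, -0, 62.372, -1.089], TCP at [0.216, 0.587, 0.223] pointing down, gripper open.
Joint ranges: [-172.04, 172.04], [-51.8, 120.97], [4.93, 147.93], [-75.15, 255.16], [6.16, 154.13], [-145.62, 145.62]. Speed limits (degrees/s): [136.94, 136.94, 172.46, 180, 180, 180].

### API

Orientations are given as [roll, pitch, yaw] about the fixed x, y, z axes, in that order (R = Rz(yaw) Ry(pitch) Rx(roll)).
In Python, from plant import ctrl, capture, camera_info gives the robot as it stands.
- The arm moves only by the shell command python3 -m handwheel 'ROWS'. ROWS is JSON, a list of rows, each a list of 7 numbers: the shift along the tool's x, y, z in m, then the turn, a rotation vector about the tool's x, y, z in degrees, then the finger opening in m, from 0 to 0.0878. In form: [[dx, dy, dz, ax, ay, az, jaw], ...]. A call has 1 to 5 rows; each row shifts and turns the pose as measured when the row begins, along the tool's axes as they then stand; what a row does not reach is not made up. A row lasts 1/8 s, in which the tool goes at most 62.5 mm and 10.7 degrees, less where a joint would pass 70% of its speed; a pose out of reach is approached as far as the arm can. A call is refused whole if a number of a shift passes 0.0625 or a number of a turn 10.7, either way. A call with a gripper value outside its range is refused whole. The fingers move at their own pace and stop on an object; the grip force is fixed at half the most. Time passes only in rows, so rows that do not move let the fingers close. It gives the time, the measured TCP pose, the force and the opening at its end, in the units of the state.
- ctrl.observe(): the state, without advancing time (a new reading comes with each control period).
- capture(name): name is "side" or "top" or "wrist"; returns the picture (480x640x3 uint8, red, green, blue); there is no depth.
- camera_info(name): a dict with "mtx" (3x3 intrinsics, pixels), "view" (4x4, takes a point from world to camera coordinates); the wrist camera has in their place "hand_eye" (4x4, takes a point from camera to tool coordinates, whose origin is the TCP and whose axes are the flange's). Camera axes: x right, y up, looking along -z (the intrinsics and any distortion apply to the point x, -y, -z); pixel columns grow to the right and rows downward; lengths in m; the calibration is good to about 2 mm. A picture is of the moment at which its call begins: read the wrist's pose just before it. camera_info takes no time and is no camera call.
- ctrl.sign_off(): hands the job in, once; it reports no verdict.
The state is a dict: "time_s": time; "joint_pos": joint angles; "qd": joint speeds; "joint_torque": joint torques, N m; "tool_pos": TCP position; "orientation": TCP orientation; "force": force on the tool from outside, world axes, zero at the start; "moment": the same for the moment, N m; "gripper_width": finger opening in m.
Only numpy, scipy, OpenCV 4.12 (cv2) and the standard library are available. Lean on these libraries where they do the work, as an engineer would, in place of code of your own. Each camera call takes 0.05 s, during which the arm holds its last target.

### The job

Slide the three dished spring washers from the draining rack onto the leaning clamp spindle, down to its shoulder and touching one another, with their faces alternating: the first with its hollow side facing the spindle's nose, the second with its hollow side facing the shoulder, so that the two wide rims meet, and the third again with its hollow side facing the nose. Leave the pack at rest and everything else where it stands.

Things in the scene. Friction and masses are not known exactly. Their poses are not given: they have to be found in the camera images.
- spindle: fixed steel clamp spindle leaning 45 degrees, free end (nose) up and roughly to the robot's left. Round rod 22 mm in diameter, 82 mm long, the last 12 mm tapering to a blunt 10 mm nose. Origin: on its axis in the face of the shoulder (collar 44 mm in diameter, 8 mm thick) where the rod starts; z axis: along the rod, shoulder to nose; y axis: level. A 30 mm thick shank runs from the shoulder down to the stand
- stand: fixed grey service stand that holds the spindle; origin on the table, 100 mm straight below the centre of the spindle's shoulder face; base plate 170 x 110 x 12 mm, from 135 mm behind the origin (its -x) to 35 mm ahead (+x, the way the spindle leans)
- rack: fixed grey plastic draining rack, 190 mm long (its y) by 64 mm wide (x); origin at the centre of its underside. Three slots at y = -60, 0, 60 mm, their floor 20 mm above the table, with four 4 mm pegs, 18 mm high, 25 mm either side of the middle (x) that hold each washer's rim. Holds three identical washers on edge, collars facing different ways
- washer_a_mid (a point): dished steel spring washer: point on its axis in the middle plane of its wide rim (64 mm outside, 52 mm inside diameter, 8 mm thick). Its y axis is the washer's axis and points to the collar side, -y to the hollow side; z is up in the rack. 16 mm thick in all, about 120 g. Grip across the rim's level diameter, fingers not past the face that leads, or they hit a rim already on the spindle
- washer_a_collar (a point): point on the same washer's axis in the end face of its narrow collar (40 mm outside diameter, 28 mm through hole), 12 mm from the rim's middle plane
- washer_b_mid (a point): dished steel spring washer: point on its axis in the middle plane of its wide rim (64 mm outside, 52 mm inside diameter, 8 mm thick). Its y axis is the washer's axis and points to the collar side, -y to the hollow side; z is up in the rack. 16 mm thick in all, about 120 g. Grip across the rim's level diameter, fingers not past the face that leads, or they hit a rim already on the spindle
- washer_b_collar (a point): point on the same washer's axis in the end face of its narrow collar (40 mm outside diameter, 28 mm through hole), 12 mm from the rim's middle plane
- washer_c_mid (a point): dished steel spring washer: point on its axis in the middle plane of its wide rim (64 mm outside, 52 mm inside diameter, 8 mm thick). Its y axis is the washer's axis and points to the collar side, -y to the hollow side; z is up in the rack. 16 mm thick in all, about 120 g. Grip across the rim's level diameter, fingers not past the face that leads, or they hit a rim already on the spindle
- washer_c_collar (a point): point on the same washer's axis in the end face of its narrow collar (40 mm outside diameter, 28 mm through hole), 12 mm from the rim's middle plane
- spacer: plain flat steel ring, 64 mm diameter, 28 mm hole, 8 mm thick, lying on the table; not part of the job; origin at the centre of its underside
- dish: round glass dish, 92 mm diameter, 18 mm high; bystander; origin at the centre of its underside
- bottle: glass bottle, 66 mm diameter, 150 mm high; bystander; origin at the centre of its underside
- beaker: glass beaker, 76 mm diameter, 100 mm high; bystander; origin at the centre of its underside
- dropper: small white plastic bottle, 34 mm diameter, 100 mm high; bystander; origin at the centre of its underside
Not all that is in view belongs to the job. Leave any green or yellow look-alike of the part that bears washer_a_mid alone.

How it is judged:
By the outcome, as a careful person would: the job done as asked, in the order asked, and still so for the second after the job is handed in, with the robot touching nothing.
It also fails if it takes over 72 s, if anything falls off the work surface, if the arm or the gripper's body presses on something with over 40 N, if the wrist force passes 120 N, or if a joint passes its speed limit or range.

## Working session

There is one attempt and no reset: what is moved stays moved. The work goes in short steps, Python scripts to look and compute and a shell command to move; the robot and the scene stay as the last step left them, time stands still between calls to the robot, and variables do not carry over. Pictures are saved under pics/ and viewed, and the job is handed in when it is done.

```bash
ls -la; mkdir -p pics
python3 - <<'E'
from plant import ctrl, capture, camera_info
import cv2,numpy as np
np.set_printoptions(precision=4,suppress=True)
print(ctrl.observe())
for n in ["side","top","wrist"]:
    print(n,camera_info(n))
    im=capture(n); cv2.imwrite(f"pics/{n}0.png",im[:,:,::-1])
print(ctrl.hold_point_z)
E
```

```text
total 12
drwxr-xr-x  3 agent agent 4096 Dec  7 15:30 .
drwxr-xr-x 23 root  root  4096 Dec  7 15:30 ..
drwxr-xr-x  2 agent agent 4096 Dec  7 15:30 pics
{'time_s': 0.0, 'joint_pos': array([68.6975, 24.2842, 93.4308,  0.0001, 62.3715, -1.0881]), 'qd': array([ 0.0473,  0.024 , -0.0144, -0.0824, -0.051 ,  0.0491]), 'joint_torque': array([ -0.0037, -54.4627, -27.365 ,   0.064 ,   0.0227,  -0.0001]), 'tool_pos': array([0.2157, 0.586 , 0.2219]), 'orientation': array([-179.9135,   -0.0017,  159.7856]), 'force': array([-0.6448, -0.0847, -0.3276]), 'moment': array([0.001 , 0.0318, 0.0846]), 'gripper_width': 0.0874530413391505}
side {'mtx': array([[583.8528,   0.    , 326.0095],
       [  0.    , 583.8528, 238.0014],
       [  0.    ,   0.    ,   1.    ]]), 'view': array([[ 0.8984, -0.4392, -0.0006, -0.539 ],
       [ 0.2922,  0.5967,  0.7473, -0.2182],
       [-0.3279, -0.6715,  0.6645, -1.097 ],
       [ 0.    ,  0.    ,  0.    ,  1.    ]])}
top {'mtx': array([[512.6052,   0.    , 312.9087],
       [  0.    , 512.6052, 232.728 ],
       [  0.    ,   0.    ,   1.    ]]), 'view': array([[ 0.0063, -0.9999,  0.0091, -0.0388],
       [ 0.995 ,  0.0072,  0.0992, -0.6135],
       [-0.0992,  0.0085,  0.995 , -0.9783],
       [ 0.    ,  0.    ,  0.    ,  1.    ]])}
wrist {'mtx': array([[429.6658,   0.    , 321.4752],
       [  0.    , 429.6658, 240.8103],
       [  0.    ,   0.    ,   1.    ]]), 'hand_eye': array([[-0.0002,  0.968 ,  0.251 ,  0.0691],
       [ 1.    ,  0.0003, -0.0002,  0.0001],
       [-0.0003,  0.251 , -0.968 , -0.1628],
       [ 0.    ,  0.    ,  0.    ,  1.    ]])}
0.0187
```

View pics/side0.png

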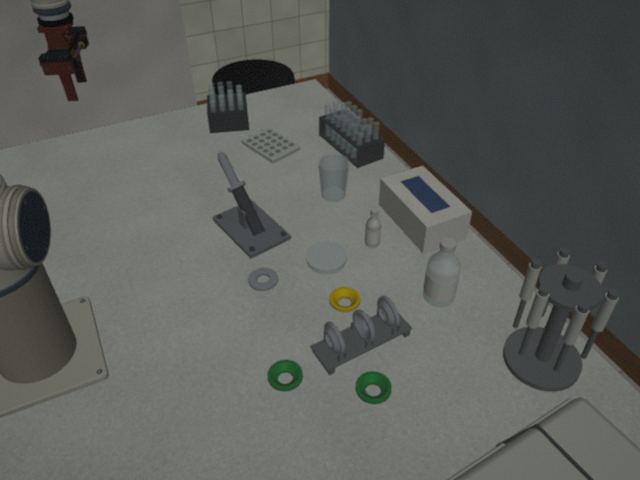

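View pics/top0.png

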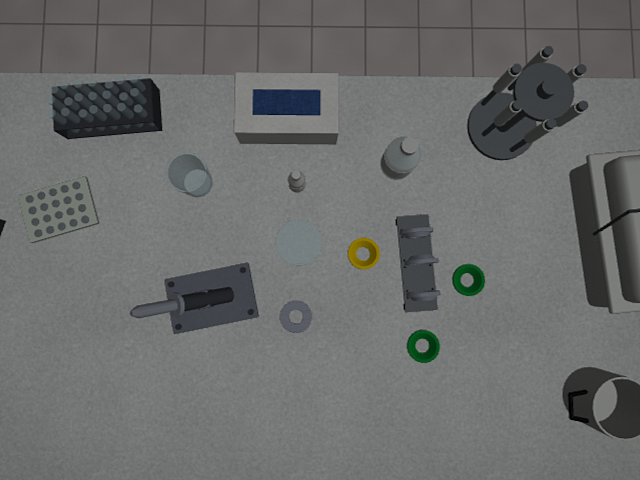

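View pics/wrist0.png

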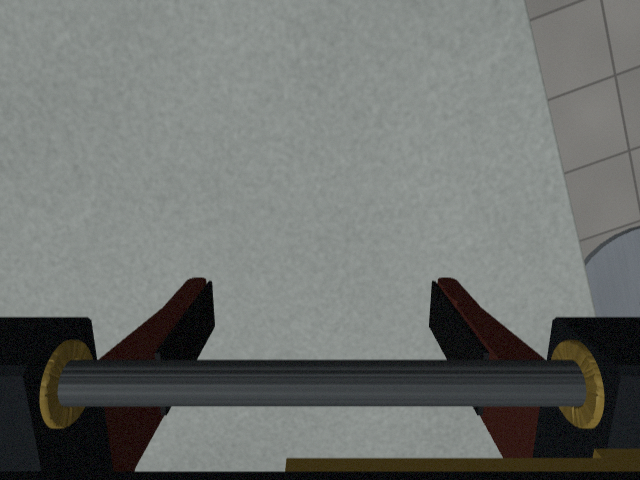

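Run:
```python
import cv2
t=cv2.imread("pics/top0.png"); s=cv2.imread("pics/side0.png")
f=lambda im,a,b,c,d,k:cv2.convertScaleAbs(cv2.resize(im[b:d,a:c],None,fx=k,fy=k,interpolation=cv2.INTER_CUBIC),alpha=1.5)
cv2.imwrite("pics/t_rack.png",f(t,380,205,480,315,5))
cv2.imwrite("pics/t_sp.png",f(t,120,255,270,345,5))
cv2.imwrite("pics/s_rack.png",f(s,300,280,420,380,6))
cv2.imwrite("pics/s_sp.png",f(s,200,140,300,260,5))
```

```text
(no output)
```

View pics/t_rack.png

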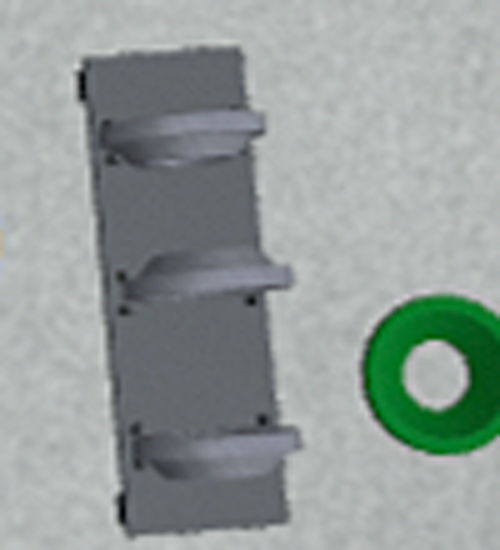

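View pics/s_rack.png

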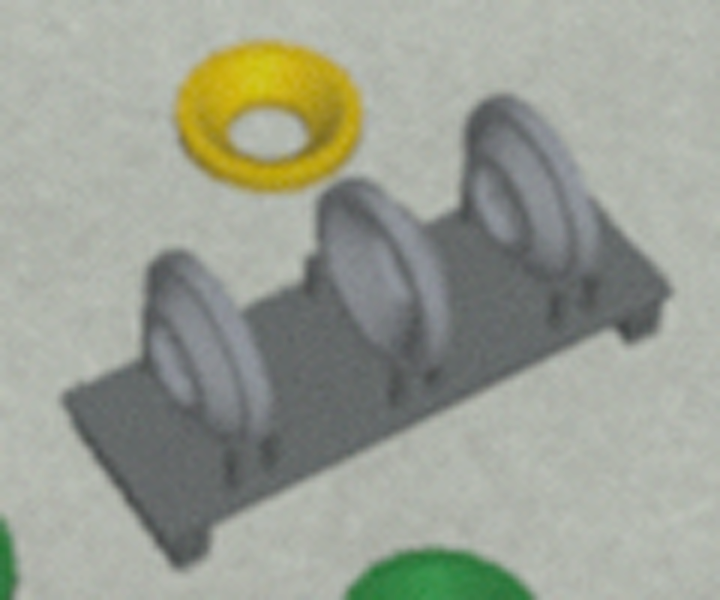

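View pics/t_sp.png

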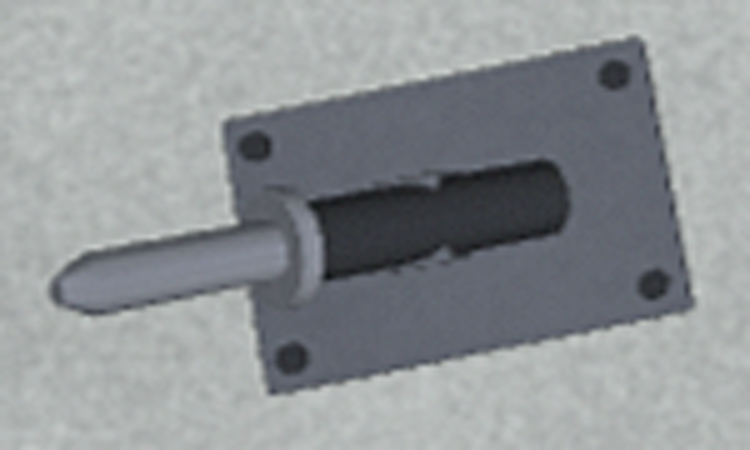

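View pics/s_sp.png

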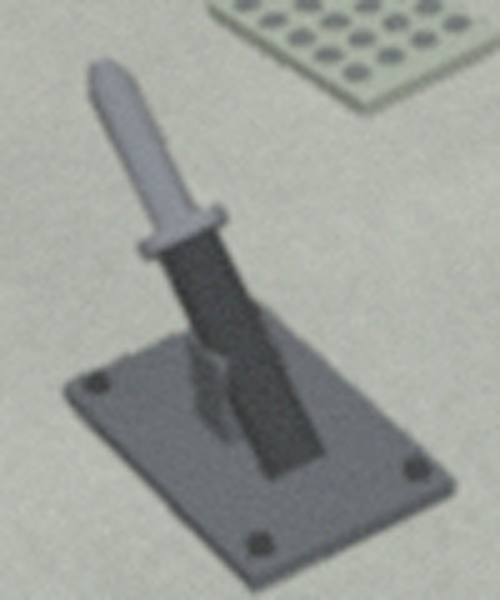

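```bash
cat > h.py <<'E'
import numpy as np, cv2
from scipy.optimize import least_squares
from scipy.spatial.transform import Rotation as R
from plant import ctrl, capture, camera_info
np.set_printoptions(precision=4,suppress=True)
CI={n:camera_info(n) for n in("side","top")}
def proj(n,P):
    P=np.atleast_2d(P); V=CI[n]["view"]; c=P@V[:3,:3].T+V[:3,3]
    q=np.c_[c[:,0],-c[:,1],-c[:,2]]@CI[n]["mtx"].T
    return q[:,:2]/q[:,2:]
def wproj(P,tp,ori):
    w=camera_info("wrist"); H=w["hand_eye"]; Rt=R.from_euler("xyz",ori,degrees=True).as_matrix()
    t=(np.atleast_2d(P)-tp)@Rt; c=(t-H[:3,3])@H[:3,:3]
    q=np.c_[c[:,0],-c[:,1],-c[:,2]]@w["mtx"].T
    return q[:,:2]/q[:,2:]
def ray(n,px):
    V=CI[n]["view"]; d=np.linalg.inv(CI[n]["mtx"])@[px[0],px[1],1]; d=V[:3,:3].T@[d[0],-d[1],-d[2]]
    return -V[:3,:3].T@V[:3,3], d
def onplane(n,px,z):
    o,d=ray(n,px); return o+d*(z-o[2])/d[2]
def pose2(p,L): # x,y,yaw
    c,s=np.cos(p[2]),np.sin(p[2]); L=np.asarray(L,float)
    return np.c_[p[0]+c*L[:,0]-s*L[:,1],p[1]+s*L[:,0]+c*L[:,1],L[:,2]]
E
python3 - <<'E'
from h import *
# rack corners; rack y along world x?  rack x=32,y=95
tr=np.array([[397,216.6],[428,214.4],[405.6,312],[437.6,309.4]]); 
for h in(.02,):
  for p in tr: print(onplane("top",p,h))
  for p in [(310.8,346.3),(412,328.3)]: print('side',onplane("side",p,h))
def fit(cam,px,L,x0):
    r=least_squares(lambda p:(proj(cam,pose2(p,L))-px).ravel(),x0); print(cam,r.x[:2],np.degrees(r.x[2]),r.fun); return r.x
# assume rack +y -> world +x or -x symmetric: use yaw ~ -90: local y->+x, local x->-y
h=.02
Lr=np.array([[-.032,.095,h],[.032,.095,h],[-.032,-.095,h],[.032,-.095,h]])
p=fit("top",tr,Lr,[.6,-.2,-1.57])
fit("side",np.array([(310.8,346.3),(412,328.3)]),Lr[[2,1]],p)
ts=np.array([[165,279.4],[248.6,262.6],[258.4,316],[174,333.6]])
# stand yaw ~+95: local x -> +y (left). local y-> -x
Ls=np.array([[.035,-.055,.012],[-.135,-.055,.012],[-.135,.055,.012],[.035,.055,.012]])
p=fit("top",ts,Ls,[.5,.2,1.7])
q=fit("side",np.array([(213.6,218),(291,237.6),(251,258)]),Ls[[3,1,2]],p)
for u in(p,q):
    a=np.array([[.082*.7071,0,.1+.082*.7071],[0,0,.1]])
    print(pose2(u,a), proj("top",pose2(u,a)),proj("side",pose2(u,a)))
E
```

```text
[ 0.6484 -0.2026  0.02  ]
[ 0.6533 -0.2648  0.02  ]
[ 0.4598 -0.2176  0.02  ]
[ 0.4652 -0.2807  0.02  ]
side [ 0.4599 -0.2221  0.02  ]
side [ 0.652  -0.2683  0.02  ]
top [ 0.5567 -0.2414] -85.3113771834725 [-0.4284 -0.1803  0.3804 -0.3364 -0.1701  0.1974  0.219   0.2968]
side [ 0.5561 -0.2451] -84.76564446153318 [-0.7033  0.179   0.7244 -0.3121]
top [0.4748 0.2136] 101.7572356624812 [-0.6647 -0.5328  0.1202 -0.6606  0.6806  0.6934 -0.1354  0.4619]
side [0.4748 0.2028] 100.61490253595191 [-0.5932 -0.077   1.1418  0.1828 -0.5503 -0.2267]
[[0.463  0.2704 0.158 ]
 [0.4748 0.2136 0.1   ]] [[132.2459 312.8218]
 [175.0792 304.5734]] [[219.4557 151.4225]
 [235.4216 184.0852]]
[[0.4641 0.2598 0.158 ]
 [0.4748 0.2028 0.1   ]] [[138.5577 312.2129]
 [181.0813 304.6406]] [[221.3959 153.6341]
 [236.9956 186.6413]]
```

```bash
cat >> h.py <<'E'
from scipy.spatial.transform import Slerp
def plan(pos,ori,jaw,n=None,rf=True):
    s=ctrl.observe(); p0=s["tool_pos"]; r0=R.from_euler("xyz",s["orientation"],degrees=True)
    r1=ori if isinstance(ori,R) else R.from_euler("xyz",ori,degrees=True)
    pos=np.array(pos,float)
    rv=(r0.inv()*r1).as_rotvec(degrees=True); d=r0.inv().apply(pos-p0)
    m=int(np.ceil(max(np.abs(rv).max()/10.5,np.abs(d).max()/.060,1))); n=n or m
    S=Slerp([0,1],R.concatenate([r0,r1])); out=[]
    for k in range(n):
        a,b=S(k/n),S((k+1)/n)
        dd=a.inv().apply((pos-p0)/n); w=(a.inv()*b).as_rotvec(degrees=True)
        out.append([round(float(x),4) for x in dd]+[round(float(x),2) for x in w]+[jaw])
    for i in range(0,n,5): print(str(out[i:i+5]).replace(" ",""))
def snap(name,tag,crop=None,k=1,al=1.6):
    s=ctrl.observe(); im=capture(name)[:,:,::-1]; cv2.imwrite(f"pics/{tag}_raw.png",im)
    if crop: a,b,c,d=crop; im=im[b:d,a:c]
    im=cv2.convertScaleAbs(cv2.resize(im,None,fx=k,fy=k,interpolation=cv2.INTER_CUBIC),alpha=al); cv2.imwrite(f"pics/{tag}.png",im)
    print(tag,"t",round(s["time_s"],2),"pos",s["tool_pos"].tolist(),"ori",s["orientation"].tolist()); return s
def st():
    s=ctrl.observe(); print("t",s["time_s"],s["tool_pos"],s["orientation"],"q",s["joint_pos"],"F",s["force"],"w",s["gripper_width"])
E
python3 - <<'E'
from h import *
plan([.40,.27,.30],[180,0,130],.0878)
E
```

```text
[[-0.0564,-0.0466,-0.0155,-0.01,0.0,5.96,0.0878],[-0.061,-0.0405,-0.0155,-0.01,0.0,5.96,0.0878],[-0.0648,-0.034,-0.0156,-0.01,0.0,5.96,0.0878],[-0.068,-0.027,-0.0156,-0.01,0.0,5.96,0.0878],[-0.0704,-0.0198,-0.0156,-0.01,0.0,5.96,0.0878]]
```

```bash
python3 -m handwheel '[[-0.056,-0.046,-0.02,0,0,6,0.0878],[-0.06,-0.040,-0.02,0,0,6,0.0878],[-0.06,-0.032,-0.015,0,0,6,0.0878],[-0.06,-0.026,-0.015,0,0,6,0.0878],[-0.06,-0.02,-0.01,0,0,6,0.0878]]'
python3 - <<'E'
from h import *
st(); snap("wrist","w1"); st()
E
```

```text
time_s: 0.78
tool_pos: [0.3634, 0.3181, 0.2924]
orientation: [-179.8, 0.1, 129.3]
force: [1.6, 0.1, 0.2]
gripper_width: 0.0878
t 0.775 [0.3634 0.3181 0.2924] [-179.8282    0.1123  129.2556] q [ 39.8567   7.4198 106.6738  -0.1209  66.0794   0.6505] F [1.6124 0.0546 0.158 ] w 0.087806581012056
w1 t 0.78 pos [0.3633779410062157, 0.31808890866404005, 0.2924441609547695] ori [-179.82816584736645, 0.11229746998362351, 129.25559942663196]
t 0.825 [0.3657 0.313  0.2933] [-179.8089    0.2956  128.8482] q [ 39.334    7.2342 106.7743  -0.3213  66.1854   0.6165] F [ 1.1325 -3.4579  0.647 ] w 0.08790354915158326
```

View pics/w1.png

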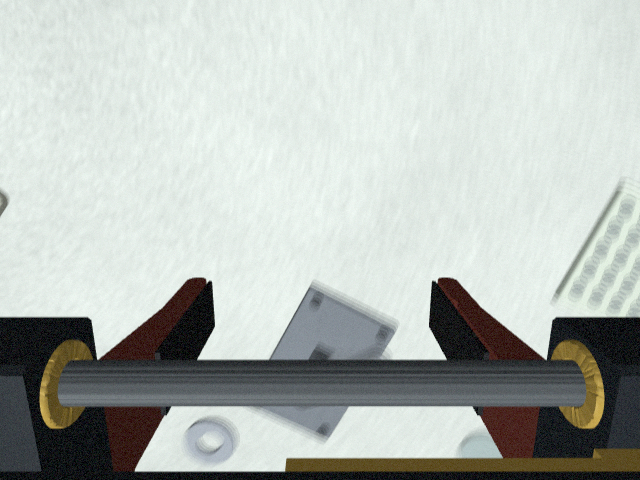

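Run:
```python
from h import *
plan([.43,.17,.30],[180,0,70],.0878)
```

```text
[[-0.0253,-0.0066,-0.001,-0.0,0.06,9.81,0.0878],[-0.026,-0.0022,-0.001,-0.0,0.06,9.81,0.0878],[-0.026,0.0023,-0.001,-0.0,0.06,9.81,0.0878],[-0.0253,0.0067,-0.001,-0.0,0.06,9.81,0.0878],[-0.0238,0.0109,-0.0011,-0.0,0.06,9.81,0.0878]]
[[-0.0216,0.0148,-0.0011,-0.0,0.06,9.81,0.0878]]
```

```bash
python3 -m handwheel '[[-0.025,-0.007,-0.001,0,0,10,0.0878],[-0.026,-0.002,-0.001,0,0,10,0.0878],[-0.026,0.002,-0.001,0,0,10,0.0878],[-0.026,0.008,-0.001,0,0,10,0.0878],[-0.024,0.012,-0.001,0,0,10,0.0878]]' >/dev/null;  python3 -m handwheel '[[-0.021,0.015,-0.001,0,0,10,0.0878],[0,0,0,0,0,0,0.0878],[0,0,0,0,0,0,0.0878]]'
python3 - <<'E'
from h import *
snap("wrist","w2"); st()
E
```

```text
time_s: 1.82
tool_pos: [0.4305, 0.1614, 0.3001]
orientation: [179.9, 0.3, 66.8]
force: [0.7, 0.6, 1.4]
gripper_width: 0.0877
w2 t 1.82 pos [0.43045914435947974, 0.16138968363836953, 0.30005618647294174] ori [179.8812324388571, 0.31193380473011967, 66.78528496489297]
t 1.875 [0.4304 0.1615 0.3001] [179.873    0.3144  66.7955] q [ 19.3002   4.703  108.7243  -0.3458  66.6919  42.6415] F [-0.2612  0.239   0.137 ] w 0.08804147347237695
```

View pics/w2.png

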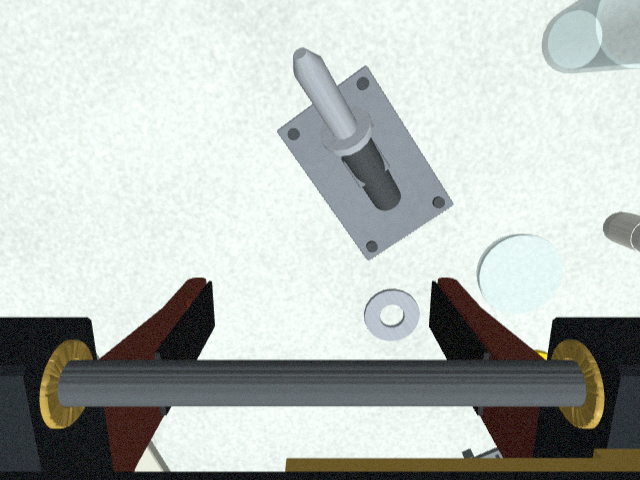

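Run:
```python
import cv2
im=cv2.imread("pics/w2_raw.png")[40:270,260:460]
cv2.imwrite("pics/w2c.png",cv2.resize(im,None,fx=2.6,fy=2.6,interpolation=cv2.INTER_CUBIC))
```

```text
(no output)
```

View pics/w2c.png

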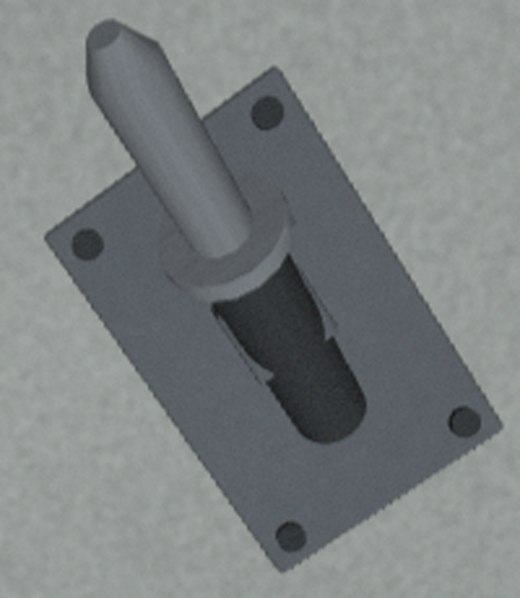

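Run:
```python
from h import *
tp=np.array([.4304,.1614,.3001]);ori=[179.88,.312,66.79]
Ls=np.array([[.035,-.055,.012],[-.135,-.055,.012],[-.135,.055,.012],[.035,.055,.012],[.082*.70711,0,.1+.082*.70711],[0,0,.1]])
pw=np.array([[365.8,65.8],[453.5,204.2],[368.8,259.6],[277.3,131.5],[299.6,53.8],[346.5,129.2]])
pt=np.array([[165,279.4],[248.6,262.6],[258.4,316],[174,333.6],[132.4,313]]); it=[0,1,2,3,4]
ps=np.array([(213.6,218),(291,237.6),(251,258),(221,153)]); is_=[3,1,2,4]
fw=lambda p:(wproj(pose2(p,Ls),tp,ori)-pw).ravel()
ft=lambda p:(proj("top",pose2(p,Ls[it]))-pt).ravel()
fs=lambda p:(proj("side",pose2(p,Ls[is_]))-ps).ravel()
for n,f in dict(w=fw,t=ft,s=fs,all=lambda p:np.r_[fw(p),ft(p),fs(p)]).items():
    r=least_squares(f,[.475,.21,1.76]); print(n,r.x[:2],np.degrees(r.x[2])); print(r.fun.reshape(-1,2).T)
```

```text
w [0.4746 0.2166] 101.99807908275216
[[ 0.4887  1.6234  0.0106 -1.1235  0.5206 -1.4052]
 [-1.3953  0.438   2.1093 -0.1904  0.3879 -0.8074]]
t [0.4747 0.2135] 101.79802591402374
[[-0.6471  0.1274  0.7269 -0.078  -0.11  ]
 [-0.4705 -0.6583  0.6877  0.5175 -0.0994]]
s [0.4747 0.2034] 100.69364428069316
[[-0.7097  1.0525 -0.5919  0.2436]
 [-0.1733  0.0024 -0.3831  0.5358]]
all [0.4748 0.2157] 101.8690539499248
[[ 1.103   1.837   0.1416 -0.6336  1.4379 -0.8213 -1.7838 -1.0218 -0.3662
  -1.1577 -1.4034 -2.3174 -0.362  -1.1864 -1.9108]
 [-0.4898  1.4122  2.8424  0.4436  1.5282  0.1684 -0.4614 -0.7535  0.5777
   0.5138 -0.0793 -2.8164 -3.9832 -4.1232 -2.0169]]
```

Run:
```python
from h import *
plan([.43,-.24,.28],[180,0,4.8],.0878,7)
```

```text
[[-0.0527,0.0225,0.0032,0.04,0.03,8.86,0.0878],[-0.0486,0.0304,0.0032,0.04,0.03,8.86,0.0878],[-0.0434,0.0375,0.0031,0.04,0.03,8.86,0.0878],[-0.0371,0.0437,0.0031,0.04,0.03,8.86,0.0878],[-0.0299,0.0489,0.003,0.04,0.03,8.86,0.0878]]
[[-0.022,0.053,0.003,0.04,0.03,8.86,0.0878],[-0.0136,0.0557,0.0029,0.04,0.03,8.86,0.0878]]
```

```bash
python3 -m handwheel '[[-0.053,0.023,0.003,0,0,9,0.0878],[-0.049,0.030,0.003,0,0,9,0.0878],[-0.043,0.038,0.003,0,0,9,0.0878],[-0.037,0.044,0.003,0,0,9,0.0878],[-0.03,0.049,0.003,0,0,9,0.0878]]' >/dev/null;  python3 -m handwheel '[[-0.022,0.053,0.003,0,0,9,0.0878],[-0.014,0.056,0.003,0,0,9,0.0878],[0,0,0,0,0,0,0.0878],[0,0,0,0,0,0,0.0878]]'
python3 - <<'E'
from h import *
snap("wrist","w3"); st()
E
```

```text
time_s: 3.0
tool_pos: [0.4286, -0.245, 0.2807]
orientation: [179.8, -0.2, 3.5]
force: [0.6, 0.5, -0.0]
gripper_width: 0.0875
w3 t 3.0 pos [0.42857312292265864, -0.24497642599338465, 0.28071275787597666] ori [179.7653247678266, -0.18581190759794605, 3.4744978652138685]
t 3.05 [ 0.4287 -0.2448  0.2808] [179.7463  -0.1926   3.5045] q [-31.0453   8.9174 106.5209  -0.1107  64.2593  55.4985] F [-0.382   0.628  -0.4331] w 0.08764817234046583
```

View pics/w3.png

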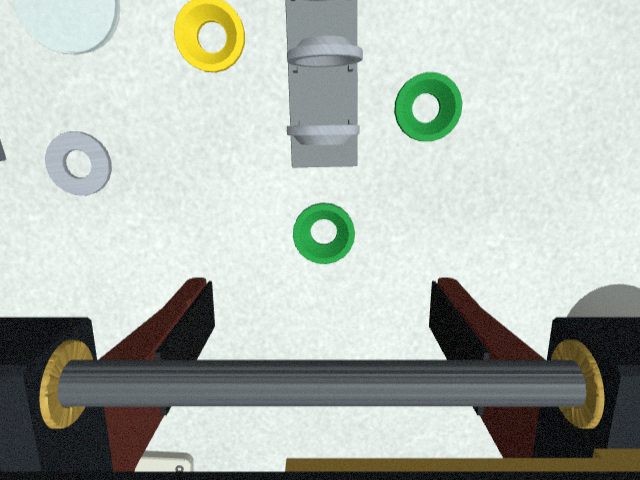

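Run:
```python
import cv2
im=cv2.imread("pics/w3_raw.png")[0:180,260:400]
cv2.imwrite("pics/w3c.png",cv2.convertScaleAbs(cv2.resize(im,None,fx=3.3,fy=3.3,interpolation=cv2.INTER_CUBIC),alpha=1.3))
```

```text
(no output)
```

View pics/w3c.png

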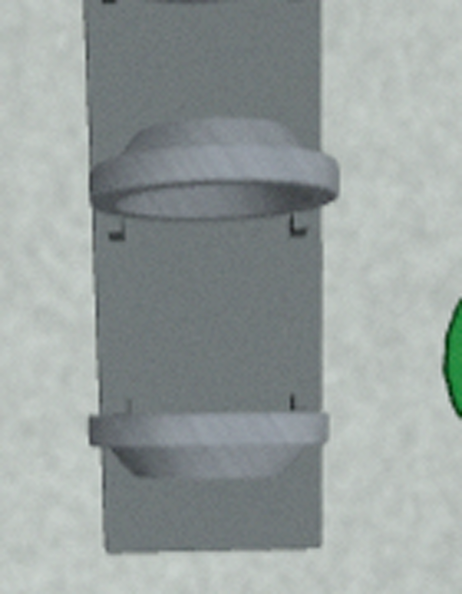

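Run:
```python
from h import *
tp=np.array([.4286,-.245,.2807]);ori=[179.765,-.186,3.475]
h=.02
L=np.array([[-.032,-.095,h],[.032,-.095,h],[-.032,-.06,.052],[.032,-.06,.052],[-.032,0,.052],[.032,0,.052]])
pw=np.array([[292.4,167.0],[357.6,165.5],[287.3,130.3],[359.4,129.7],[287.6,58.2],[362.4,54.5]])
Lt=np.array([[-.032,.095,h],[.032,.095,h],[-.032,-.095,h],[.032,-.095,h]])
tr=np.array([[397,216.6],[428,214.4],[405.6,312],[437.6,309.4]])
fw=lambda p:(wproj(pose2(p,L),tp,ori)-pw).ravel()
ft=lambda p:(proj("top",pose2(p,Lt))-tr).ravel()
for n,f in dict(w=fw,t=ft,all=lambda p:np.r_[fw(p),ft(p)]).items():
    r=least_squares(f,[.5567,-.241,-1.49]); print(n,r.x[:2],np.degrees(r.x[2])); print(r.fun.reshape(-1,2).T)
    print(pose2(r.x,[[0,-.06,.052],[0,0,.052],[0,.06,.052]]))
```

```text
w [ 0.5568 -0.2397] -85.84423673992453
[[-0.5229 -0.0788  1.1385  1.5509 -1.3657 -0.6942]
 [ 0.1209  0.7975 -0.3266 -0.6319 -1.3025  1.4642]]
[[ 0.497  -0.2441  0.052 ]
 [ 0.5568 -0.2397  0.052 ]
 [ 0.6166 -0.2354  0.052 ]]
t [ 0.5567 -0.2414] -85.31137721003373
[[-0.4284  0.3804 -0.1701  0.219 ]
 [-0.1803 -0.3364  0.1974  0.2968]]
[[ 0.4969 -0.2463  0.052 ]
 [ 0.5567 -0.2414  0.052 ]
 [ 0.6165 -0.2365  0.052 ]]
all [ 0.5568 -0.2399] -85.80052463357092
[[-0.2734  0.169   1.384   1.7943 -1.164  -0.4949 -0.791   0.0425 -1.3618
  -0.9455]
 [ 0.1762  0.8021 -0.2638 -0.6262 -1.2336  1.4712 -0.4043 -0.2899  0.0256
   0.4054]]
[[ 0.4969 -0.2443  0.052 ]
 [ 0.5568 -0.2399  0.052 ]
 [ 0.6166 -0.2355  0.052 ]]
```

Run:
```python
from h import *
plan([.497,-.245,.10],[180,0,4.4],.0878)
```

```text
[[0.0169,0.0009,0.0453,0.06,-0.05,-0.22,0.0878],[0.0169,0.001,0.0452,0.06,-0.05,-0.22,0.0878],[0.017,0.0011,0.0452,0.06,-0.05,-0.22,0.0878],[0.017,0.0012,0.0452,0.06,-0.05,-0.22,0.0878]]
```

```bash
python3 -m handwheel '[[0.023,0.001,0.045,0,0,-0.4,0.0878],[0.023,0.001,0.045,0,0,-0.4,0.0878],[0.023,0.001,0.045,0,0,-0.2,0.0878],[0,0,0.045,0,0,0,0.0878],[0,0,0,0,0,0,0.0878]]'
python3 - <<'E'
from h import *
plan([.497,-.245,.0333],[180,0,4.4],.0878)
snap("wrist","w4")
E
```

```text
time_s: 3.68
tool_pos: [0.5048, -0.2354, 0.0995]
orientation: [179.6, -0.5, 5.6]
force: [-0.2, 0.3, 0.9]
gripper_width: 0.0881
[[-0.0046,0.0042,0.0331,0.2,-0.24,0.6,0.0878],[-0.0044,0.0043,0.0331,0.2,-0.24,0.6,0.0878]]
w4 t 3.67 pos [0.5047889713292867, -0.2353907156529348, 0.09949108404896365] ori [179.59222198488163, -0.4775308217429669, 5.6049060888705675]
```

View pics/w4.png

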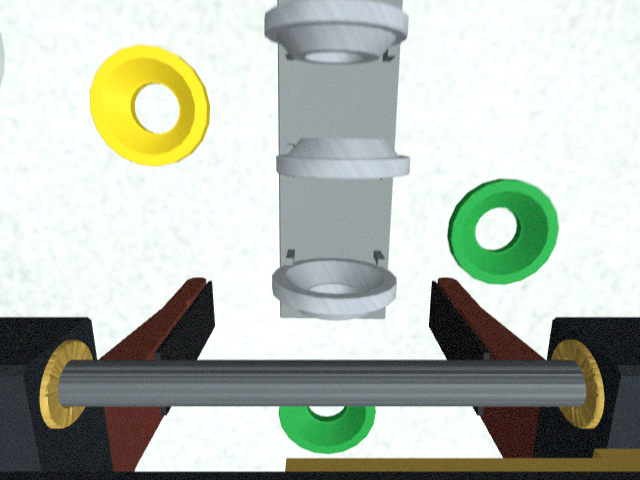

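```bash
python3 -m handwheel '[[-0.007,0.008,0.001,0.2,-0.3,0.6,0.0878],[-0.001,0,0.033,0.2,-0.2,0.6,0.0878],[0,0,0.032,0,0,0,0.0878],[0,0,0,0,0,0,0.0878]]'
python3 - <<'E'
from h import *
plan([.497,-.243,.0333],[180,0,4.4],.0878)
E
```

```text
time_s: 4.22
tool_pos: [0.5044, -0.2487, 0.0438]
orientation: [179.4, -0.9, 4.4]
force: [0.1, -0.4, 1.0]
gripper_width: 0.0877
[[-0.0071,-0.0064,0.0104,0.55,-0.88,0.01,0.0878]]
```

```bash
python3 -m handwheel '[[-0.007,-0.006,0.006,0.6,-0.9,0,0.0878],[0,0,0,0,0,0,0.0878]]'
python3 - <<'E'
from h import *
plan([.497,-.243,.0333],[180,0,4.4],.0878)
E
```

```text
time_s: 4.47
tool_pos: [0.4982, -0.2444, 0.041]
orientation: [179.9, -0.2, 4.4]
force: [0.6, -0.2, -0.4]
gripper_width: 0.0879
[[-0.0011,-0.0015,0.0077,0.06,-0.15,-0.02,0.0878]]
```

```bash
python3 -m handwheel '[[-0.001,-0.001,0.008,0,-0.1,0,0.0878],[0,0,0.001,0,0,0,0.0878]]'
python3 - <<'E'
from h import *
plan([.497,-.243,.0333],[180,0,4.4],.0878)
snap("wrist","w5",(160,180,480,420),2.2,1.2)
E
```

```text
time_s: 4.72
tool_pos: [0.498, -0.2439, 0.0331]
orientation: [179.9, -0.2, 4.4]
force: [0.2, -0.5, 0.3]
gripper_width: 0.088
[[-0.0009,-0.001,-0.0002,0.15,-0.18,-0.02,0.0878]]
w5 t 4.72 pos [0.497951818988457, -0.24388512630896703, 0.03313767982788229] ori [179.85450646318023, -0.1817003461488811, 4.38429156718538]
```

View pics/w5.png

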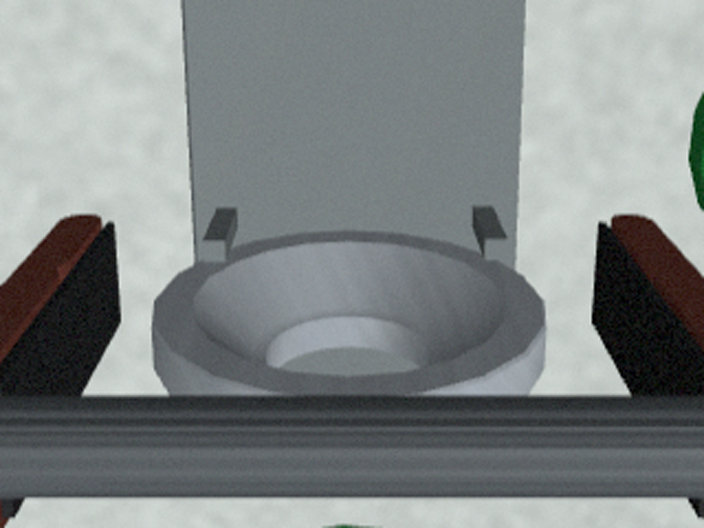

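Run:
```python
from h import *
T=np.array([[.004,-.032,-.0187],[-.004,-.032,-.0187],[.004,.032,-.0187],[.004,0,-.0187-.032],[.01,-.044,0],[-.01,-.044,0],[.0,0,-.0187-.032]])
w=camera_info("wrist");H=w["hand_eye"];c=(T-H[:3,3])@H[:3,:3];q=np.c_[c[:,0],-c[:,1],-c[:,2]]@w["mtx"].T;q=q[:,:2]/q[:,2:]
print((q-[160,180])*2.2)
```

```text
[[163.7303 288.4794]
 [166.1816 333.0008]
 [552.9574 288.4524]
 [359.0283 387.9485]
 [116.2995 215.8694]
 [123.093  316.9025]
 [359.0041 415.0898]]
```

Run:
```python
from h import *
w=camera_info("wrist");H=w["hand_eye"]
a=np.linspace(0,2*np.pi,181)
for dx in(0,-.002,-.004,-.006):
  for dz in(0,-.003,.003):
    T=np.c_[np.full(181,.004+dx),.032*np.cos(a),-.0187+dz+.032*np.sin(a)]
    c=(T-H[:3,3])@H[:3,:3];q=np.c_[c[:,0],-c[:,1],-c[:,2]]@w["mtx"].T;q=(q[:,:2]/q[:,2:]-[160,180])*2.2
    print(dx,dz,q.min(0),q.max(0), "row@left",q[q[:,0].argmin(),1])
```

```text
0 0 [159.876 222.047] [557.0551 387.9485] row@left 305.75583781463496
0 -0.003 [155.9869 227.3212] [561.0616 399.8747] row@left 314.0443930791282
0 0.003 [163.6164 216.9346] [553.2018 376.5662] row@left 297.7842000315465
-0.002 0 [160.5343 231.6013] [556.3802 401.5737] row@left 317.41977311219176
-0.002 -0.003 [156.6715 237.0119] [560.3596 413.775 ] row@left 325.9110167306551
-0.002 0.003 [164.2499 226.3563] [552.5525 389.9266] row@left 309.2521278984078
-0.004 0 [161.1882 241.1045] [555.7098 415.0898] row@left 329.0056705962401
-0.004 -0.003 [157.3515 246.6499] [559.6624 427.5615] row@left 337.69667906776573
-0.004 0.003 [164.8792 235.7282] [551.9074 403.1825] row@left 320.644786554744
-0.006 0 [161.8378 250.5569] [555.0439 428.4983] row@left 340.5143108261453
-0.006 -0.003 [158.0269 256.2357] [558.9699 441.2355] row@left 349.4022058245259
-0.006 0.003 [165.5044 245.0509] [551.2665 416.3352] row@left 331.9629146155597
```

```bash
python3 -m handwheel '[[-0.001,-0.001,0,0,0,0,0.055],[0,0,0,0,0,0,0.055],[0,0,0,0,0,0,0.055],[0,0,0,0,0,0,0.055]]'; python3 -m handwheel '[[0,0,0,0,0,0,0.055]]'
```

```text
time_s: 5.28
tool_pos: [0.4973, -0.2431, 0.0333]
orientation: [179.8, -0.2, 4.4]
force: [0.7, -0.9, -0.4]
gripper_width: 0.0636
time_s: 5.4
tool_pos: [0.4973, -0.2431, 0.0333]
orientation: [179.8, -0.2, 4.4]
force: [-0.4, -0.2, -0.3]
gripper_width: 0.0634
```

```bash
python3 -m handwheel '[[0,0,-0.05,0,0,0,0.055],[0,0,-0.062,0,0,0,0.055],[0,0,-0.062,0,0,0,0.055],[0,0,-0.062,0,0,0,0.055]]'
cat >> h.py <<'E'
SP=np.array([.4748,.2155]); SY=np.radians(101.9)
l=np.array([np.cos(SY),np.sin(SY),0]); ax=(l+[0,0,1])/2**.5; tz=(l-[0,0,1])/2**.5
RI=R.from_matrix(np.c_[ax,np.cross(tz,ax),tz]); S0=np.r_[SP,.1]
def tcp_for(s,off=(0,0,0)): # tcp so that washer mid (tool offset off from hold) sits at s on axis
    return S0+s*ax-RI.apply(np.array(off,float)+[0,0,-.0187])
E
python3 - <<'E'
from h import *
st(); print(RI.as_euler("xyz",degrees=True)); print(tcp_for(.115))
plan(tcp_for(.13)+[0,0,.05],RI,.055)
E
```

```text
time_s: 5.9
tool_pos: [0.4935, -0.2409, 0.2689]
orientation: [-179.8, 0.4, 4.4]
force: [0.4, -0.7, -1.5]
gripper_width: 0.0634
t 5.9 [ 0.4935 -0.2409  0.2689] [-179.7556    0.4366    4.392 ] q [-27.2545  15.0953 100.2444  -0.0231  65.1602  58.3643] F [ 0.3938 -0.7391 -1.4678] w 0.06340148294524345
[180.  -45.  101.9]
[0.4553 0.308  0.1681]
[[0.0003,-0.0561,0.0043,3.76,3.35,-9.22,0.055],[0.0089,-0.0549,0.0082,3.76,3.35,-9.22,0.055],[0.0169,-0.0522,0.0124,3.76,3.35,-9.22,0.055],[0.0241,-0.0479,0.0169,3.76,3.35,-9.22,0.055],[0.0303,-0.0422,0.0215,3.76,3.35,-9.22,0.055]]
[[0.0351,-0.0354,0.026,3.76,3.35,-9.22,0.055],[0.0386,-0.0276,0.0302,3.76,3.35,-9.22,0.055],[0.0404,-0.0191,0.034,3.76,3.35,-9.22,0.055],[0.0407,-0.0102,0.0374,3.76,3.35,-9.22,0.055],[0.0394,-0.0012,0.0401,3.76,3.35,-9.22,0.055]]
```

```bash
python3 -m handwheel '[[0,-0.056,0.003,3.8,3.4,-9.2,0.055],[0.009,-0.055,0.006,3.8,3.4,-9.2,0.055],[0.017,-0.052,0.01,3.8,3.4,-9.2,0.055],[0.024,-0.048,0.015,3.8,3.4,-9.2,0.055],[0.03,-0.042,0.02,3.8,3.4,-9.2,0.055]]';python3 - <<'E'
from h import *
st();plan(tcp_for(.13)+[0,0,.05],RI,.055)
E
```

```text
time_s: 6.52
tool_pos: [0.4731, 0.0411, 0.2648]
orientation: [-169.5, -23.1, 50.1]
force: [0.8, -0.1, -1.1]
gripper_width: 0.0632
t 6.525 [0.4731 0.0411 0.2648] [-169.4581  -23.104    50.0558] q [-12.6983   8.1662 114.185   29.4288  60.2859   9.6612] F [ 0.7653 -0.1242 -1.1446] w 0.06324951748906113
[[0.0339,-0.0339,0.029,3.85,3.24,-8.92,0.055],[0.0369,-0.0263,0.0331,3.85,3.24,-8.92,0.055],[0.0383,-0.0181,0.0367,3.85,3.24,-8.92,0.055],[0.0383,-0.0095,0.0398,3.85,3.24,-8.92,0.055],[0.0368,-0.0009,0.0423,3.85,3.24,-8.92,0.055]]
```

```bash
python3 -m handwheel '[[0.034,-0.034,0.029,3.8,3.3,-9,0.055],[0.037,-0.026,0.033,3.8,3.3,-9,0.055],[0.038,-0.018,0.037,3.8,3.3,-9,0.055],[0.038,-0.01,0.04,3.8,3.3,-9,0.055],[0.037,-0.001,0.042,3.8,3.3,-9,0.055]]';python3 -m handwheel '[[0,0,0,0,0,0,0.055]]'
python3 - <<'E'
from h import *
st();plan(tcp_for(.115),RI,.055); 
s=snap("wrist","w6",None,1,1.3); snap("top","t6",(90,230,250,350),5,1.4);snap("side","s6",(180,120,300,240),5,1.4)
E
```

```text
time_s: 7.15
tool_pos: [0.4479, 0.3255, 0.2291]
orientation: [178.1, -45.5, 104.7]
force: [0.3, -0.3, -1.3]
gripper_width: 0.0635
time_s: 7.28
tool_pos: [0.4469, 0.3277, 0.2277]
orientation: [178.2, -45.5, 104.9]
force: [0.1, 0.7, -1.4]
gripper_width: 0.0638
t 7.275 [0.4469 0.3277 0.2277] [178.2418 -45.4821 104.9081] q [ 11.4171  21.8064 111.7983  54.1015  61.7006 -36.4147] F [ 0.0658  0.6766 -1.447 ] w 0.06379958169885877
[[-0.0573,0.0023,0.0267,-0.38,-0.51,2.11,0.055]]
w6 t 7.28 pos [0.4468691537167133, 0.32769321308125005, 0.22766377860317003] ori [178.2418430372803, -45.482050068502105, 104.90814333187416]
t6 t 7.33 pos [0.4470144797666316, 0.3264886405339118, 0.22794933002321735] ori [178.2764511053169, -45.43151129616814, 104.74262619118302]
s6 t 7.38 pos [0.44735893930667436, 0.32562794286625596, 0.2284279877200086] ori [178.24140055729487, -45.413106088797, 104.6582166367467]
```

View pics/w6.png

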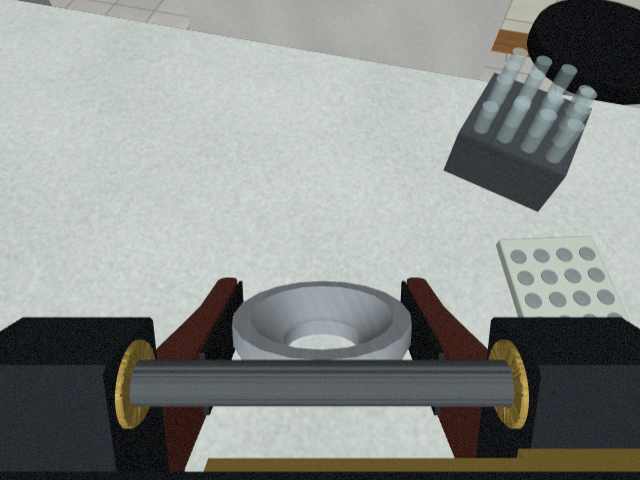

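View pics/t6.png

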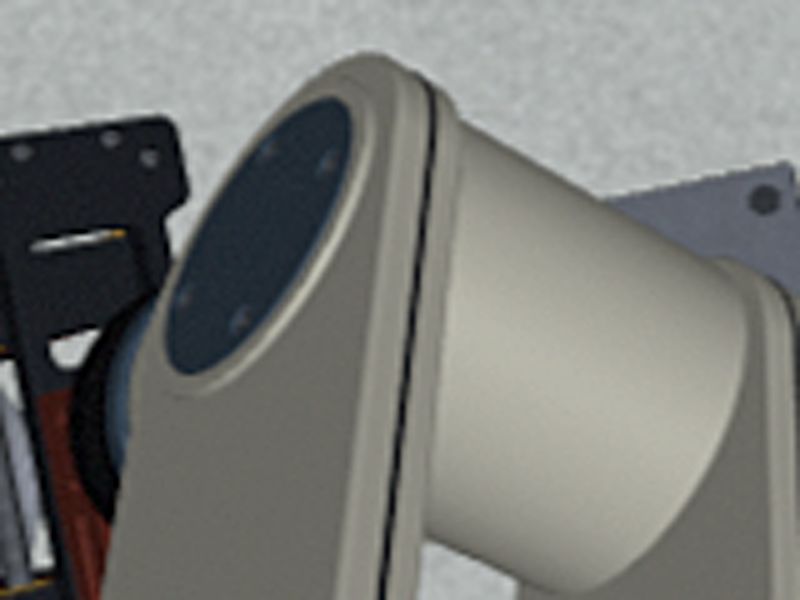

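View pics/s6.png

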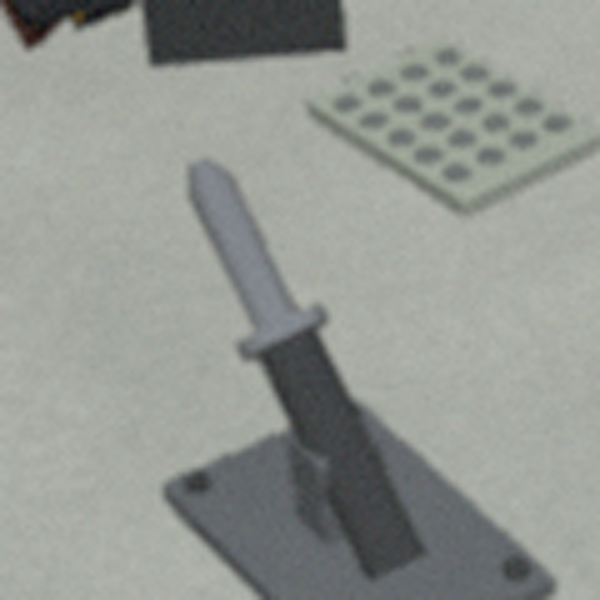

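```bash
python3 -m handwheel '[[-0.02,0.001,0.012,-0.4,-0.5,2.1,0.055],[-0.02,0.001,0.012,0,0,0,0.055],[0,0,0,0,0,0,0.055],[0,0,0,0,0,0,0.055]]'
python3 - <<'E'
from h import *
plan(tcp_for(.115),RI,.055)
E
```

```text
time_s: 7.92
tool_pos: [0.454, 0.3103, 0.1814]
orientation: [-179.9, -44.8, 100.8]
force: [-0.2, 0.4, -1.3]
gripper_width: 0.0634
[[-0.0112,0.0009,0.0077,0.67,0.24,-0.75,0.055]]
```

```bash
python3 -m handwheel '[[-0.011,0.001,0.008,0.6,0.2,-0.8,0.055],[0,0,0,0,0,0,0.055]]'
python3 - <<'E'
from h import *
plan(tcp_for(.115),RI,.055)
s=snap("wrist","w7",(200,260,440,440),3,1.2);snap("side","s7",(180,100,300,220),5,1.4)
E
```

```text
time_s: 8.18
tool_pos: [0.4561, 0.308, 0.169]
orientation: [179.8, -45.0, 102.0]
force: [-0.4, 1.0, -2.4]
gripper_width: 0.0636
[[-0.0005,-0.0007,0.0008,0.19,0.05,0.05,0.055]]
w7 t 8.18 pos [0.4560557803437017, 0.307994121616568, 0.16899504660994502] ori [179.75875400291687, -44.95244628305258, 101.97445977729413]
s7 t 8.22 pos [0.4563084864896819, 0.3081902983357328, 0.16957451384084093] ori [179.68753521021006, -44.96452986082296, 102.01878097409855]
```

View pics/w7.png

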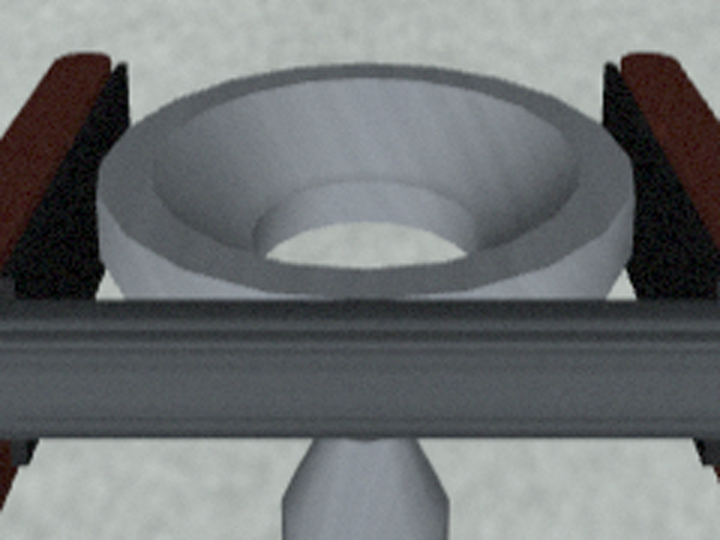

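View pics/s7.png

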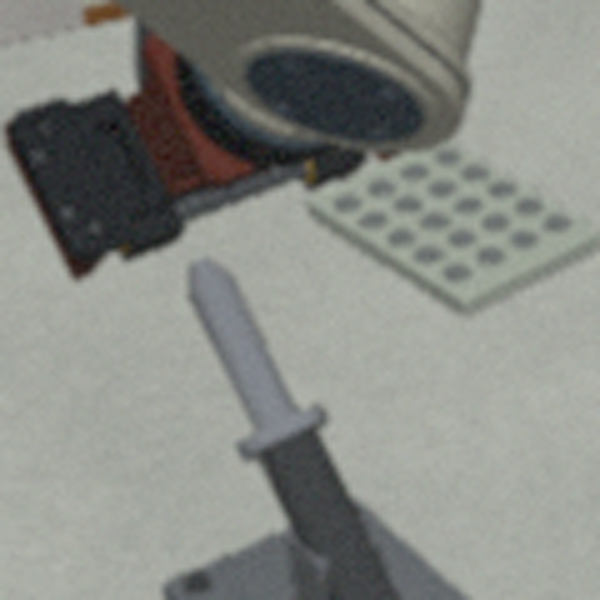

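```bash
cat >> h.py <<'E'
def tproj(T):
    w=camera_info("wrist");H=w["hand_eye"];c=(np.atleast_2d(T)-H[:3,3])@H[:3,:3];q=np.c_[c[:,0],-c[:,1],-c[:,2]]@w["mtx"].T;return q[:,:2]/q[:,2:]
def circ(x,r,z0=-.0187,y0=0,n=121):
    a=np.linspace(0,2*np.pi,n); return np.c_[np.full(n,x),y0+r*np.cos(a),z0+r*np.sin(a)]
E
python3 - <<'E'
from h import *
f=lambda q:(q-[200,260])*3
for dz in(-.004,0,.004):
    q=f(tproj(circ(-.045,.011,-.0187+dz))); print("rod",dz,q.min(0),q.max(0),"row@left",q[q[:,0].argmin(),1])
for dx in(0,-.002,-.004):
  for dz in(0,.003):
    q=f(tproj(circ(.004+dx,.032,-.0187+dz))); print("rim",dx,dz,q.min(0),q.max(0),"row@left",q[q[:,0].argmin(),1])
    q=f(tproj(circ(-.012+dx,.014,-.0187+dz))); print("  hole",q.min(0),q.max(0))
E
```

```text
rod -0.004 [282.1338 480.8183] [455.7679 602.2276] row@left 540.7654518509842
rod 0 [284.035  461.8622] [453.6423 577.7012] row@left 519.1465567239
rod 0.004 [285.85   443.7125] [451.613  554.3565] row@left 498.50769274218374
rim 0 0 [98.2109 74.6365] [640.5043 307.0043] row@left 191.8748396178886
  hole [255.3735 234.0988] [482.7891 350.4685]
rim 0 0.003 [103.3015  67.4798] [635.2133 291.0541] row@left 180.70799682016235
  hole [257.3381 223.7601] [480.6449 335.9698]
rim -0.002 0 [99.1059 87.6472] [639.578  325.5421] row@left 207.75332478971842
  hole [255.7197 247.6551] [482.4151 366.1391]
rim -0.002 0.003 [104.1626  80.3102] [634.3221 309.2328] row@left 196.32028799075312
  hole [257.672  237.1224] [480.2843 351.3838]
rim -0.004 0 [ 99.995  100.5883] [638.6578 343.9314] row@left 223.5255020367028
  hole [256.0637 261.1332] [482.0434 381.7025]
rim -0.004 0.003 [105.0182  93.0729] [633.4367 327.2692] row@left 211.83004138842693
  hole [258.0038 250.4089] [479.9259 366.6946]
```

```bash
python3 -m handwheel '[[-0.015,0,0.0015,0.2,0,0,0.055],[-0.015,0,0,0,0,0,0.055],[0,0,0,0,0,0,0.055]]'
python3 - <<'E'
from h import *
plan(tcp_for(.083),RI,.055);st()
s=snap("wrist","w8",(200,260,440,440),3,1.2);snap("side","s8",(180,100,300,220),5,1.4)
E
```

```text
time_s: 8.65
tool_pos: [0.4612, 0.2873, 0.147]
orientation: [179.7, -44.9, 102.1]
force: [-0.7, 0.8, -1.3]
gripper_width: 0.0635
[[-0.0018,-0.0015,0.0003,0.1,0.06,0.17,0.055]]
t 8.65 [0.4612 0.2873 0.147 ] [179.7318 -44.9407 102.1362] q [  6.8938  29.9671 113.0794  56.0767  58.0185 -45.3429] F [-0.6524  0.7654 -1.2727] w 0.0634562034196957
w8 t 8.65 pos [0.46115559599705147, 0.28726901383577136, 0.14695989365078602] ori [179.73184669000955, -44.94069003017397, 102.13620338574968]
s8 t 8.7 pos [0.46120845752703843, 0.2875697788854971, 0.14730154822182723] ori [179.70356343118442, -44.9519678373488, 102.16662444003069]
```

View pics/w8.png

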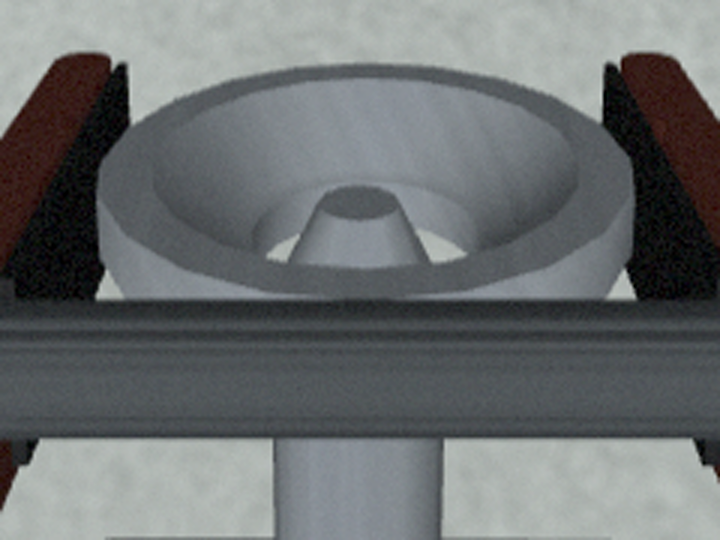

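View pics/s8.png

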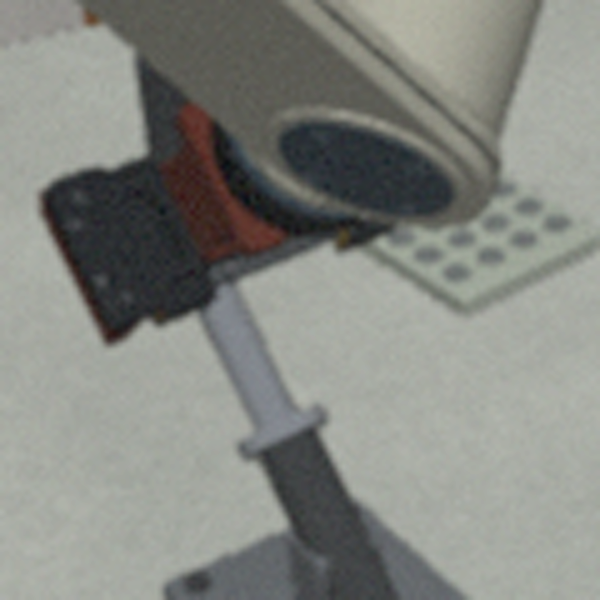

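Run:
```python
from h import *
f=lambda q:(q-[200,260])*3
for x in(-.006,-.004,-.002,0,.002):
    print(x,[f(tproj([x,0,-.0187+dz]))[0].round(1)[1] for dz in(-.002,0,.002,.004)], np.ptp(f(tproj(circ(x,.005,-.0167)))[:,0]))
```

```text
-0.006 [np.float64(251.1), np.float64(243.2), np.float64(235.5), np.float64(228.0)] 80.73976362784003
-0.004 [np.float64(236.0), np.float64(228.3), np.float64(220.7), np.float64(213.4)] 80.99451305830144
-0.002 [np.float64(220.8), np.float64(213.3), np.float64(205.9), np.float64(198.7)] 81.25087514356494
0 [np.float64(205.5), np.float64(198.1), np.float64(190.9), np.float64(183.9)] 81.50886524527334
0.002 [np.float64(190.2), np.float64(182.9), np.float64(175.9), np.float64(169.0)] 81.7684989207981
```

```bash
python3 -m handwheel '[[-0.012,-0.001,0.0005,0,0,0.1,0.055],[-0.012,0,0,0,0,0,0.055],[-0.012,0,0,0,0,0,0.055],[0,0,0,0,0,0,0.055]]'
python3 - <<'E'
from h import *
plan(tcp_for(.05),RI,.055)
E
```

```text
time_s: 9.25
tool_pos: [0.4659, 0.2614, 0.1201]
orientation: [179.7, -45.0, 102.1]
force: [-0.0, 0.5, -1.3]
gripper_width: 0.0633
[[0.0028,-0.0008,-0.0002,0.13,0.05,0.12,0.055]]
```

Run:
```python
from h import *
s=snap("wrist","w9",(200,220,440,440),3,1.2)
```

```text
w9 t 9.25 pos [0.4659301195800326, 0.2613985492905291, 0.12005280923002731] ori [179.74869486353674, -44.95085885197324, 102.07590648570162]
```

View pics/w9.png

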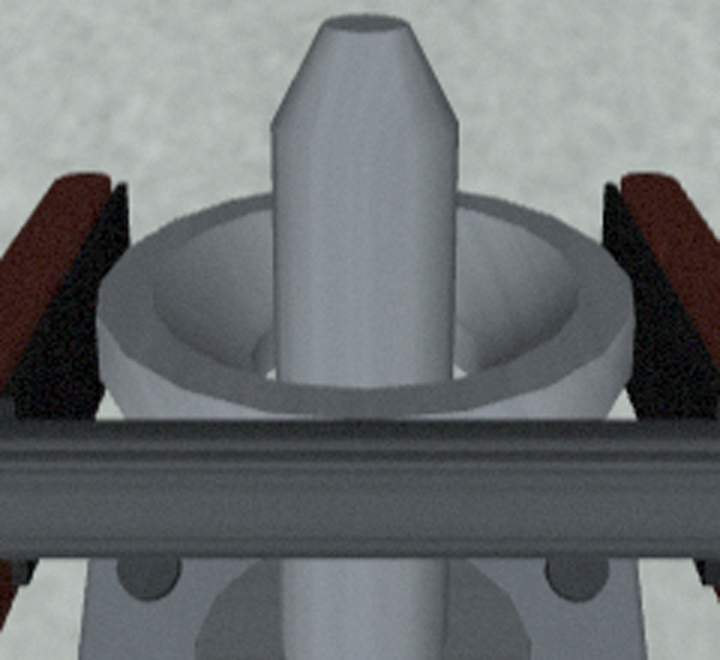

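```bash
python3 -m handwheel '[[-0.012,0,0,0,0,0,0.055],[-0.012,0,0,0,0,0,0.055],[-0.006,0,0,0,0,0,0.055],[0,0,0,0,0,0,0.055]]'
python3 - <<'E'
from h import *
plan(tcp_for(.012),RI,.055)
E
```

```text
time_s: 9.8
tool_pos: [0.4709, 0.2396, 0.0978]
orientation: [179.7, -45.0, 102.1]
force: [-0.8, -0.7, -1.3]
gripper_width: 0.0636
[[-0.0037,-0.0012,-0.0001,0.15,0.04,0.17,0.055]]
```

```bash
python3 -m handwheel '[[-0.003,0,0,0,0,0,0.055],[-0.0015,0,0,0,0,0,0.055]]';python3 -m handwheel '[[-0.002,0,0,0,0,0,0.055],[0,0,0,0,0,0,0.055]]'
python3 - <<'E'
from h import *
plan(tcp_for(.012),RI,.055)
E
```

```text
time_s: 10.05
tool_pos: [0.4715, 0.2375, 0.0956]
orientation: [179.7, -45.1, 102.1]
force: [-1.1, 8.9, 4.3]
gripper_width: 0.0633
time_s: 10.3
tool_pos: [0.4714, 0.2379, 0.096]
orientation: [179.7, -45.4, 102.2]
force: [0.3, 0.1, -1.4]
gripper_width: 0.0634
[[-0.0012,-0.0013,-0.0001,0.09,-0.41,0.22,0.055]]
```

```bash
python3 -m handwheel '[[-0.0015,0,0,0,0.3,0,0.055],[0,0,0,0,0,0,0.0878],[0,0,0,0,0,0,0.0878],[0,0,0,0,0,0,0.0878]]'
python3 - <<'E'
from h import *
st()
s=snap("wrist","w10",(200,220,440,440),3,1.2);snap("side","s10",(180,120,300,240),5,1.4)
E
```

```text
time_s: 10.8
tool_pos: [0.4718, 0.2373, 0.0954]
orientation: [179.6, -45.8, 102.3]
force: [-0.5, 0.4, -0.0]
gripper_width: 0.0873
t 10.8 [0.4718 0.2373 0.0954] [179.6149 -45.7603 102.287 ] q [  0.9071  36.2368 112.6314  55.9201  58.1636 -53.6698] F [-0.4844  0.4471 -0.0205] w 0.0873127920341311
w10 t 10.8 pos [0.47179337722714587, 0.2372803239147197, 0.09543066887901559] ori [179.61490847262837, -45.76025800550461, 102.2869703671766]
s10 t 10.85 pos [0.47181071188005447, 0.2372826488965524, 0.0954532387575712] ori [179.61237975058424, -45.76071316561841, 102.28879074191374]
```

View pics/w10.png

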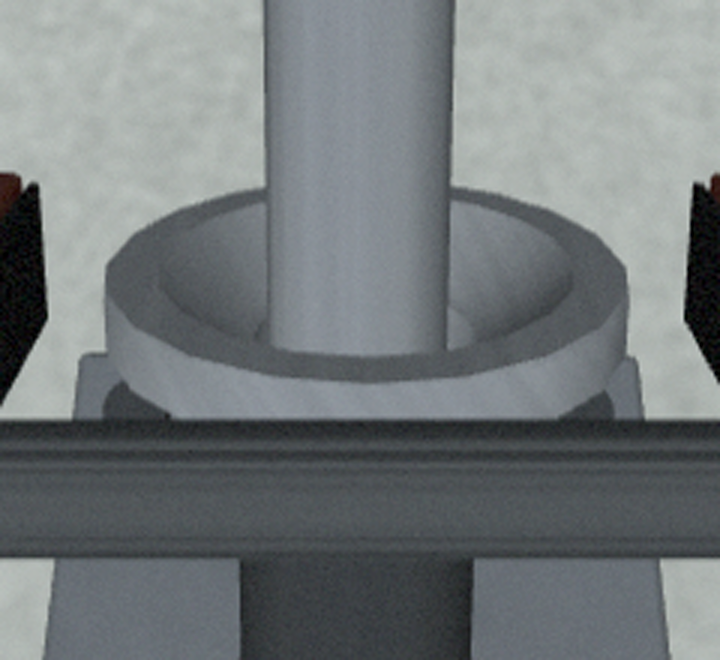

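View pics/s10.png

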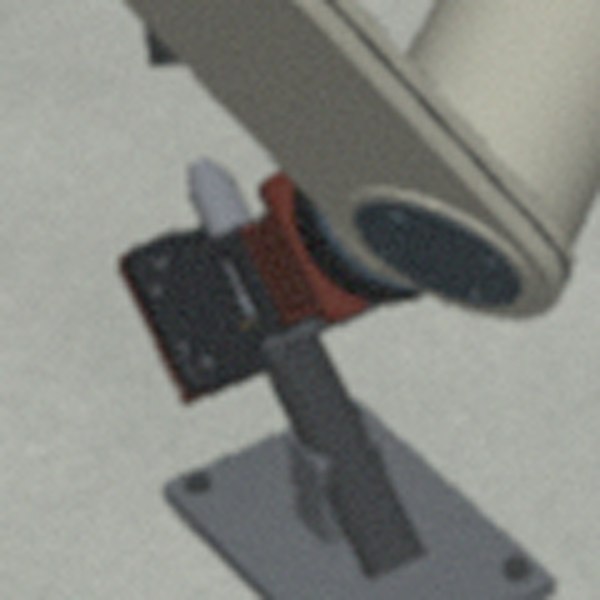

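```bash
python3 -m handwheel '[[0,0,-0.03,0,0,0,0.0878],[0,0,-0.05,0,0,0,0.0878],[0,0,-0.05,0,0,0,0.0878]]';python3 - <<'E'
from h import *
st(); plan([.5643,-.240,.27],[180,0,4.4],.0878)
snap("side","s11",(180,120,300,240),5,1.4)
E
```

```text
time_s: 11.28
tool_pos: [0.4886, 0.1455, 0.1859]
orientation: [-179.8, -45.8, 102.1]
force: [0.3, 0.4, 0.1]
gripper_width: 0.088
t 11.275 [0.4886 0.1455 0.1859] [-179.8172  -45.8143  102.0998] q [ -8.85    28.1868 108.7146  45.1259  70.6277 -47.3508] F [0.3087 0.3539 0.0798] w 0.08797893484708189
[[-0.0237,-0.0009,-0.0378,-4.33,-3.76,10.22,0.0878],[-0.0257,0.0063,-0.036,-4.33,-3.76,10.22,0.0878],[-0.0262,0.0136,-0.0335,-4.33,-3.76,10.22,0.0878],[-0.0252,0.0206,-0.0305,-4.33,-3.76,10.22,0.0878],[-0.0228,0.0271,-0.0271,-4.33,-3.76,10.22,0.0878]]
[[-0.0191,0.0328,-0.0235,-4.33,-3.76,10.22,0.0878],[-0.0143,0.0374,-0.0197,-4.33,-3.76,10.22,0.0878],[-0.0084,0.0408,-0.016,-4.33,-3.76,10.22,0.0878],[-0.0019,0.0428,-0.0125,-4.33,-3.76,10.22,0.0878]]
s11 t 11.28 pos [0.488585656356416, 0.1454720144556704, 0.18589035883620114] ori [-179.8172187414502, -45.814308326606984, 102.0998459277835]
```

View pics/s11.png

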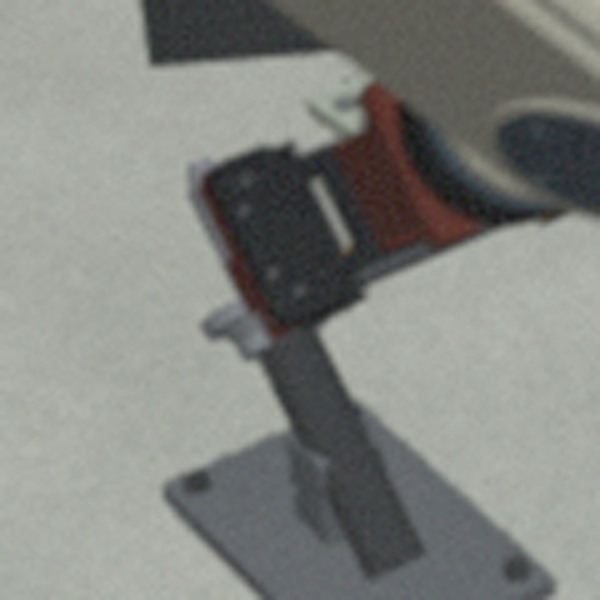

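```bash
python3 -m handwheel '[[-0.024,-0.001,-0.05,-4.3,-3.8,10.2,0.0878],[-0.026,0.006,-0.045,-4.3,-3.8,10.2,0.0878],[-0.026,0.014,-0.034,-4.3,-3.8,10.2,0.0878],[-0.025,0.021,-0.031,-4.3,-3.8,10.2,0.0878],[-0.023,0.027,-0.027,-4.3,-3.8,10.2,0.0878]]' >/dev/null
python3 - <<'E'
from h import *
st(); plan([.5643,-.240,.22],[180,0,4.4],.0878)
snap("side","s12",(180,120,300,240),5,1.4)
E
```

```text
t 11.95 [ 0.5419 -0.0939  0.2525] [-169.0422  -21.91     47.8261] q [-24.355   18.1391 102.3783  26.4036  66.221    3.4516] F [-0.3449  0.1632  0.3707] w 0.08768270188266483
[[-0.0197,0.0223,-0.0053,-3.72,-3.34,8.97,0.0878],[-0.0162,0.0254,-0.0027,-3.72,-3.34,8.97,0.0878],[-0.0121,0.0277,-0.0001,-3.72,-3.34,8.97,0.0878],[-0.0076,0.0292,0.0023,-3.72,-3.34,8.97,0.0878],[-0.0027,0.0298,0.0045,-3.72,-3.34,8.97,0.0878]]
s12 t 11.95 pos [0.5418547345330567, -0.09390482659247874, 0.25247881917280707] ori [-169.04223430930648, -21.910016804915642, 47.82610185412522]
```

View pics/s12.png

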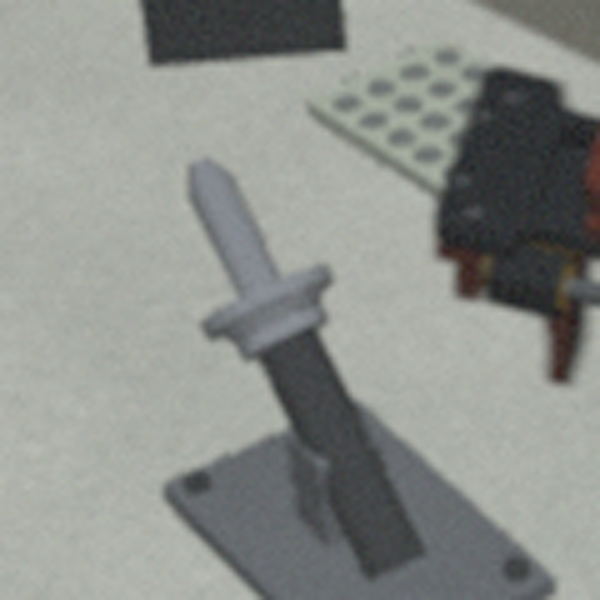

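```bash
python3 -m handwheel '[[-0.02,0.022,-0.004,-3.7,-3.3,9,0.0878],[-0.016,0.025,-0.002,-3.7,-3.3,9,0.0878],[-0.012,0.028,0,-3.7,-3.3,9,0.0878],[-0.008,0.029,0.003,-3.7,-3.3,9,0.0878],[-0.003,0.03,0.005,-3.7,-3.3,9,0.0878]]' >/dev/null; python3 -m handwheel '[[0,0,0,0,0,0,0.0878]]'
python3 - <<'E'
from h import *
plan([.5643,-.240,.12],[180,0,4.4],.0878)
E
```

```text
time_s: 12.75
tool_pos: [0.5641, -0.247, 0.2186]
orientation: [179.5, -0.0, 2.9]
force: [-0.3, 0.5, -0.2]
gripper_width: 0.0881
[[0.0002,-0.0039,0.0493,0.23,-0.01,-0.75,0.0878],[0.0003,-0.0037,0.0493,0.23,-0.01,-0.75,0.0878]]
```

```bash
python3 -m handwheel '[[0,-0.006,0.05,0.4,0,-1.4,0.0878],[0,0,0.05,0,0,0,0.0878],[0,0,0,0,0,0,0.0878],[0,0,0,0,0,0,0.0878]]'
python3 - <<'E'
from h import *
plan([.5643,-.240,.0333],[180,0,4.4],.0878)
snap("wrist","w13",(160,140,480,420),2.2,1.2)
E
```

```text
time_s: 13.25
tool_pos: [0.5646, -0.2387, 0.1191]
orientation: [-179.8, -0.3, 5.0]
force: [-0.1, 0.8, 0.4]
gripper_width: 0.0877
[[-0.0005,0.0008,0.0429,-0.11,-0.17,0.32,0.0878],[-0.0003,0.0007,0.0429,-0.11,-0.17,0.32,0.0878]]
w13 t 13.25 pos [0.5646278810230734, -0.23868217629434466, 0.11908743520201136] ori [-179.79007182124488, -0.3450855865977242, 5.0447977769253285]
```

View pics/w13.png

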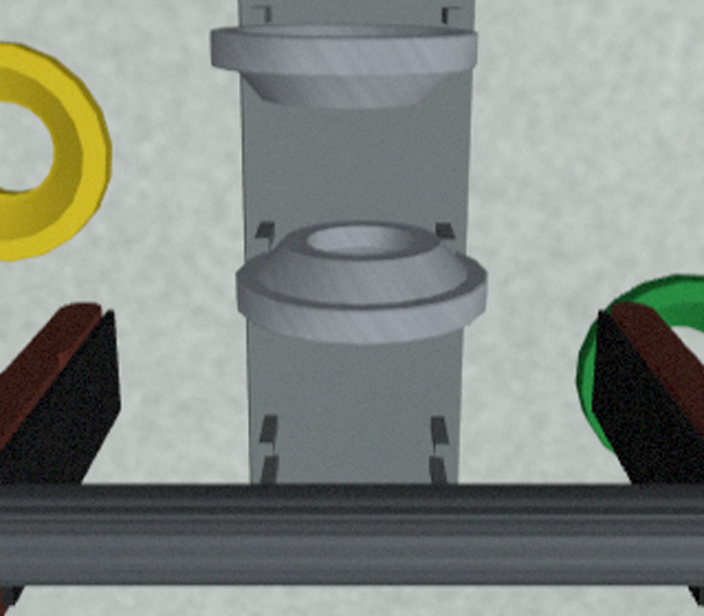

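```bash
python3 -m handwheel '[[-0.0005,0.001,0.042,0,-0.3,0.5,0.0878],[0,0,0.042,0,0,0,0.0878],[0,0,0,0,0,0,0.0878],[0,0,0,0,0,0,0.0878]]'
python3 - <<'E'
from h import *
plan([.5643,-.240,.0333],[180,0,4.4],.0878)
snap("wrist","w14",(160,140,480,420),2.2,1.2)
f=lambda q:(q-[160,140])*2.2
for dx in(-.004,-.006,-.008,-.010):
  for dz in(0,.003):
    q=f(tproj(circ(.012+dx,.020,-.0187+dz))); print(dx,dz,"collar",q.min(0),q.max(0)); q=f(tproj(circ(.004+dx,.032,-.0187+dz))); print("   rim",q.min(0),q.max(0))
E
```

```text
time_s: 13.8
tool_pos: [0.571, -0.242, 0.0437]
orientation: [179.8, -0.9, 4.6]
force: [-0.2, -0.8, -0.5]
gripper_width: 0.0881
[[-0.0067,-0.0026,0.0103,0.16,-0.85,0.25,0.0878]]
w14 t 13.8 pos [0.5710125281773063, -0.2419965525438012, 0.04366902109219928] ori [179.83607292471783, -0.8511762000287649, 4.649116524865496]
-0.004 0 collar [235.0432 311.8121] [481.7675 407.8521]
   rim [161.2184 329.141 ] [555.7144 503.1304]
-0.004 0.003 collar [237.2959 306.3059] [479.407  398.7793]
   rim [164.9085 323.7646] [551.9121 491.2231]
-0.006 0 collar [235.4402 322.0526] [481.3548 420.6618]
   rim [161.8679 338.5929] [555.0486 516.5377]
-0.006 0.003 collar [237.6782 316.3941] [479.0096 411.3533]
   rim [165.5336 333.0867] [551.2713 504.3746]
-0.008 0 collar [235.8346 332.2342] [480.9449 433.377 ]
   rim [162.513  347.9943] [554.3872 529.8386]
-0.008 0.003 collar [238.0581 326.4254] [478.6148 423.8364]
   rim [166.1546 342.3599] [550.6347 517.4241]
-0.01 0 collar [236.2264 342.3576] [480.5376 445.9988]
   rim [163.1539 357.3459] [553.7301 543.0344]
-0.01 0.003 collar [238.4355 336.4002] [478.2225 436.2297]
   rim [166.7716 351.5846] [550.0022 530.3728]
```

View pics/w14.png

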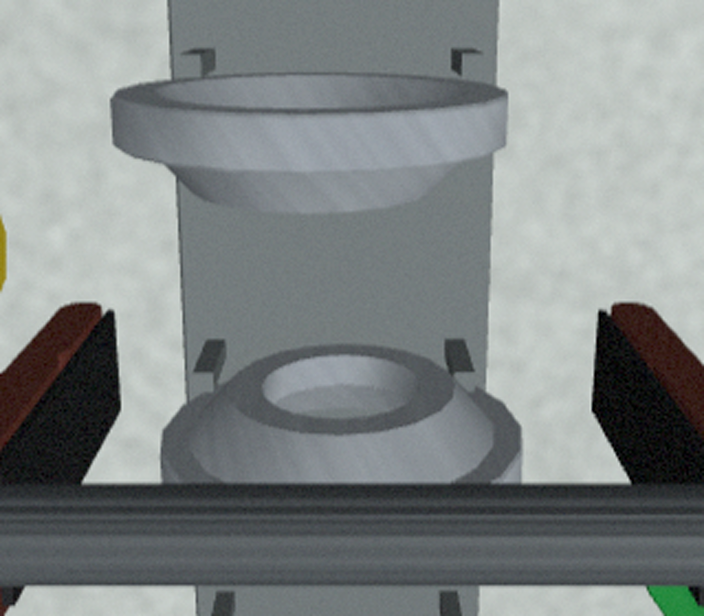

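```bash
python3 -m handwheel '[[-0.0065,-0.0025,0.003,0.1,-0.9,0.2,0.0878],[0,0,0,0,0,0,0.0878],[0,0,0,0,0,0,0.0878]]'
python3 - <<'E'
from h import *
plan([.5643,-.240,.0333],[180,0,4.4],.0878)
E
```

```text
time_s: 14.22
tool_pos: [0.5657, -0.2406, 0.0441]
orientation: [179.8, -0.2, 4.4]
force: [-0.2, -0.8, -0.1]
gripper_width: 0.0881
[[-0.0013,-0.0008,0.0108,0.2,-0.15,0.04,0.0878]]
```

```bash
python3 -m handwheel '[[-0.0015,-0.001,0.011,0.2,-0.2,0,0.0878],[0,0,0.001,0,0,0,0.0878],[0,0,0,0,0,0,0.0878]]'
python3 - <<'E'
from h import *
plan([.5643,-.240,.0333],[180,0,4.4],.0878)
snap("wrist","w15",(160,140,480,420),2.2,1.2)
E
```

```text
time_s: 14.6
tool_pos: [0.5638, -0.2397, 0.0311]
orientation: [-180.0, 0.1, 4.4]
force: [-0.8, 0.0, 0.1]
gripper_width: 0.0877
[[0.0004,0.0004,-0.0022,-0.03,0.08,0.05,0.0878]]
w15 t 14.6 pos [0.5638418633866824, -0.23966519237505382, 0.031087419052663247] ori [-179.9705609441823, 0.0805729100032753, 4.447133928996235]
```

View pics/w15.png

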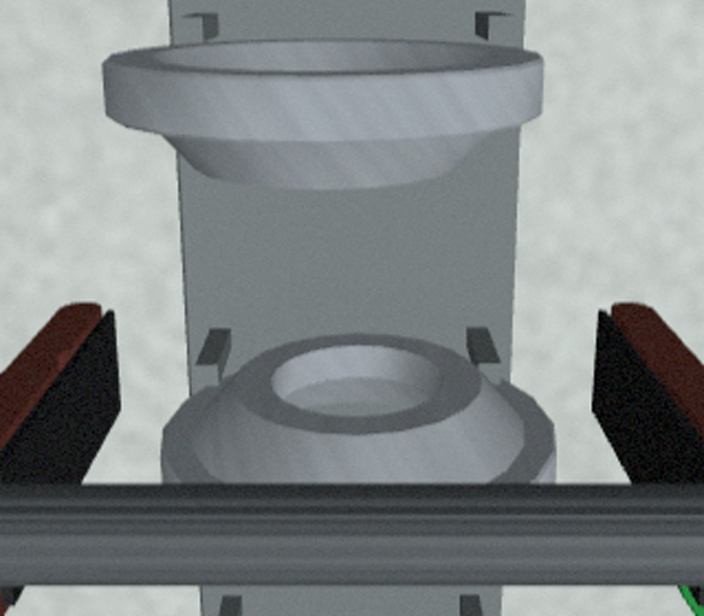

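```bash
python3 -m handwheel '[[0,0,-0.002,0,0,0,0.0878],[0,0,0,0,0,0,0.055],[0,0,0,0,0,0,0.055],[0,0,0,0,0,0,0.055],[0,0,0,0,0,0,0.055]]'; python3 -m handwheel '[[0,0,-0.005,0,0,0,0.055],[0,0,-0.06,0,0,0,0.055],[0,0,-0.062,0,0,0,0.055],[0,0,-0.062,0,0,0,0.055],[0,0,-0.062,0,0,0,0.055]]'
python3 - <<'E'
from h import *
st();plan(tcp_for(.13)+[0,0,.03],RI,.055)
E
```

```text
time_s: 15.28
tool_pos: [0.5639, -0.2397, 0.0334]
orientation: [-180.0, 0.1, 4.4]
force: [0.7, 0.2, -0.1]
gripper_width: 0.0636
time_s: 15.9
tool_pos: [0.5612, -0.2384, 0.2843]
orientation: [-179.6, 0.7, 4.4]
force: [0.3, 0.5, -1.2]
gripper_width: 0.0636
t 15.9 [ 0.5612 -0.2384  0.2843] [-179.6129    0.7282    4.4444] q [-24.129   19.7714  91.5354  -0.0089  69.5179  61.4322] F [ 0.3237  0.4554 -1.2059] w 0.06356202680462297
[[-0.0064,-0.0563,0.008,3.72,3.36,-9.23,0.055],[0.0021,-0.056,0.0116,3.72,3.36,-9.23,0.055],[0.0102,-0.0541,0.0155,3.72,3.36,-9.23,0.055],[0.0176,-0.0507,0.0197,3.72,3.36,-9.23,0.055],[0.0242,-0.0459,0.0241,3.72,3.36,-9.23,0.055]]
[[0.0295,-0.0399,0.0285,3.72,3.36,-9.23,0.055],[0.0336,-0.0328,0.0327,3.72,3.36,-9.23,0.055],[0.0362,-0.0249,0.0366,3.72,3.36,-9.23,0.055],[0.0373,-0.0165,0.0401,3.72,3.36,-9.23,0.055],[0.0368,-0.0078,0.0431,3.72,3.36,-9.23,0.055]]
```

```bash
python3 -m handwheel '[[-0.006,-0.056,0.005,3.7,3.4,-9.2,0.055],[0.002,-0.056,0.008,3.7,3.4,-9.2,0.055],[0.01,-0.054,0.012,3.7,3.4,-9.2,0.055],[0.018,-0.051,0.016,3.7,3.4,-9.2,0.055],[0.024,-0.046,0.02,3.7,3.4,-9.2,0.055]]'>/dev/null
python3 - <<'E'
from h import *
st();plan(tcp_for(.135)+[0,0,.02],RI,.055)
E
```

```text
t 16.525 [0.5067 0.0407 0.2722] [-169.7618  -22.9537   50.2309] q [-11.6998  10.4802 110.0813  28.797   61.2365  11.5019] F [ 0.4677  0.2572 -1.663 ] w 0.06363096327509639
[[0.0279,-0.0388,0.0345,3.88,3.3,-8.89,0.055],[0.0313,-0.0317,0.0386,3.88,3.3,-8.89,0.055],[0.0333,-0.0239,0.0423,3.88,3.3,-8.89,0.055],[0.0339,-0.0157,0.0456,3.88,3.3,-8.89,0.055],[0.0329,-0.0073,0.0483,3.88,3.3,-8.89,0.055]]
```

```bash
python3 -m handwheel '[[0.028,-0.039,0.03,3.9,3.3,-8.9,0.055],[0.031,-0.032,0.034,3.9,3.3,-8.9,0.055],[0.033,-0.024,0.039,3.9,3.3,-8.9,0.055],[0.034,-0.016,0.044,3.9,3.3,-8.9,0.055],[0.033,-0.007,0.048,3.9,3.3,-8.9,0.055]]'>/dev/null;  python3 -m handwheel '[[0,0,0,0,0,0,0.055],[0,0,0,0,0,0,0.055]]'
python3 - <<'E'
from h import *
plan(tcp_for(.125,(0,-.001,0)),RI,.055)
E
```

```text
time_s: 17.4
tool_pos: [0.444, 0.3238, 0.2157]
orientation: [178.8, -45.4, 104.5]
force: [-0.7, 0.3, -1.1]
gripper_width: 0.0636
[[-0.0367,0.0078,0.0207,-0.63,-0.44,1.82,0.055]]
```

```bash
python3 -m handwheel '[[-0.019,0.005,0.011,-0.6,-0.4,1.8,0.055],[-0.015,0.002,0.008,0,0,0,0.055],[0,0,0,0,0,0,0.055],[0,0,0,0,0,0,0.055]]'
python3 - <<'E'
from h import *
plan(tcp_for(.115,(0,-.001,0)),RI,.055)
E
```

```text
time_s: 17.9
tool_pos: [0.4557, 0.3119, 0.1764]
orientation: [-180.0, -44.9, 101.5]
force: [1.2, -0.7, -0.5]
gripper_width: 0.0635
[[-0.0085,-0.0001,0.0032,0.29,0.07,-0.3,0.055]]
```

```bash
python3 -m handwheel '[[-0.01,0,0.0035,0.3,0.1,-0.3,0.055],[-0.008,0,0,0,0,0,0.055],[0,0,0,0,0,0,0.055],[0,0,0,0,0,0,0.055]]'
python3 - <<'E'
from h import *
plan(tcp_for(.105,(0,-.001,0)),RI,.055)
s=snap("wrist","w16",(200,260,440,440),3,1.2);snap("side","s16",(180,100,300,220),5,1.4)
E
```

```text
time_s: 18.4
tool_pos: [0.4583, 0.301, 0.1607]
orientation: [179.9, -45.0, 102.0]
force: [0.5, 0.1, -2.0]
gripper_width: 0.0638
[[0.0006,-0.0005,0.0001,0.03,-0.04,0.04,0.055]]
w16 t 18.4 pos [0.4582787380675847, 0.30096477868772353, 0.16066542816525986] ori [179.92949876523372, -45.044632771578286, 101.95951153472141]
s16 t 18.45 pos [0.4582605822732152, 0.30098458542107986, 0.16069014916840255] ori [179.92152889858795, -45.040753924666355, 101.9718824082431]
```

View pics/w16.png

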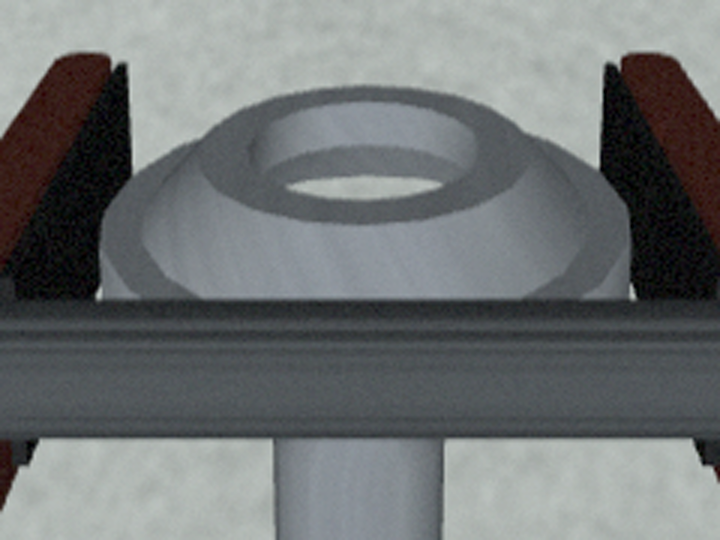

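View pics/s16.png

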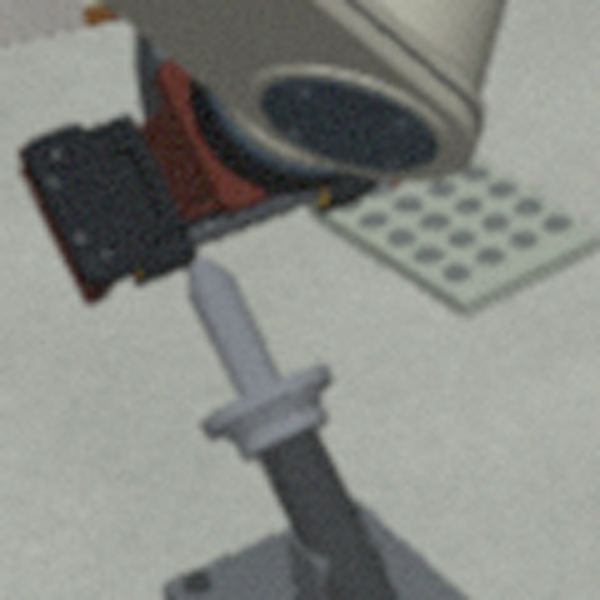

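```bash
python3 -m handwheel '[[-0.012,-0.001,0.0005,0,0,0,0.055],[-0.014,0,0,0,0,0,0.055],[-0.014,0,0,0,0,0,0.055],[0,0,0,0,0,0,0.055]]'
python3 - <<'E'
from h import *
plan(tcp_for(.06),RI,.055)
s=snap("wrist","w17",(200,220,440,440),3,1.2)
E
```

```text
time_s: 19.0
tool_pos: [0.4634, 0.2715, 0.1299]
orientation: [179.9, -45.0, 102.0]
force: [0.1, -0.4, -1.4]
gripper_width: 0.0634
[[-0.0016,-0.0004,-0.0005,0.03,-0.03,0.07,0.055]]
w17 t 19.0 pos [0.46335383385595497, 0.2715088201019751, 0.12994323901269972] ori [179.90001848850216, -45.027303587439256, 102.00028271080949]
```

View pics/w17.png

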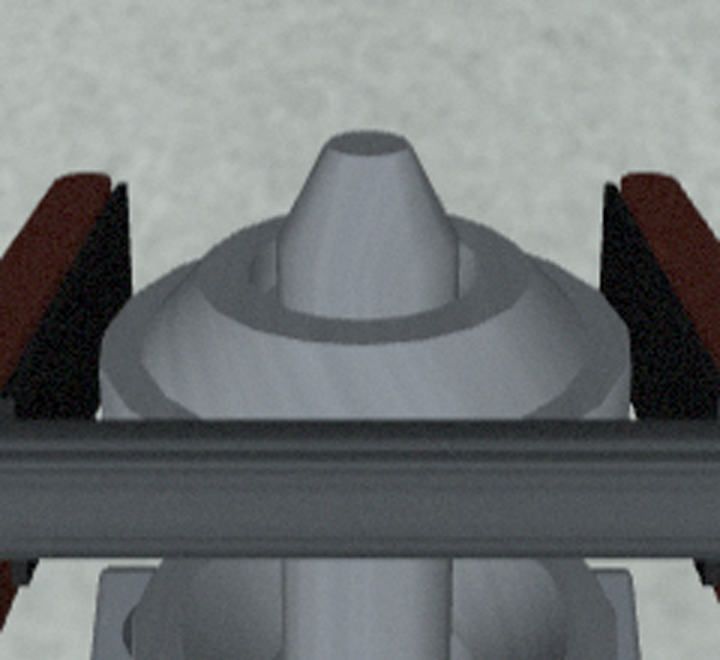

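```bash
python3 -m handwheel '[[-0.012,-0.0003,-0.0003,0,0,0,0.055],[-0.01,0,0,0,0,0,0.055],[-0.006,0,0,0,0,0,0.055],[0,0,0,0,0,0,0.055]]'
python3 - <<'E'
from h import *
plan(tcp_for(.028),RI,.055)
E
```

```text
time_s: 19.55
tool_pos: [0.4678, 0.2509, 0.1095]
orientation: [179.8, -45.0, 102.1]
force: [0.4, -0.2, -0.3]
gripper_width: 0.0637
[[-0.0043,-0.0005,-0.0001,0.06,-0.04,0.12,0.055]]
```

```bash
python3 -m handwheel '[[-0.003,0,0,0,0,0,0.055],[-0.001,0,0,0,0,0,0.055]]'; python3 -m handwheel '[[-0.001,0,0,0,0,0,0.055],[0,0,0,0,0,0,0.055]]'
python3 - <<'E'
from h import *
plan(tcp_for(.028),RI,.055)
s=snap("wrist","w18",(200,220,440,440),3,1.2);snap("side","s18",(180,120,300,240),5,1.4)
E
```

```text
time_s: 19.8
tool_pos: [0.4685, 0.2482, 0.1067]
orientation: [179.8, -45.0, 102.1]
force: [-0.1, -0.7, -1.2]
gripper_width: 0.0634
time_s: 20.05
tool_pos: [0.4687, 0.2477, 0.1063]
orientation: [179.8, -45.1, 102.1]
force: [0.0, 0.2, -0.3]
gripper_width: 0.0636
[[0.0004,-0.0007,0.0,0.07,-0.06,0.17,0.055]]
w18 t 20.05 pos [0.46869111012361336, 0.2476742695856542, 0.10630171589749336] ori [179.76320736809765, -45.05888867241015, 102.13386332573083]
s18 t 20.1 pos [0.46870469906039774, 0.24765001370016956, 0.10626964879572603] ori [179.759246107616, -45.05063431315393, 102.13825727481225]
```

View pics/w18.png

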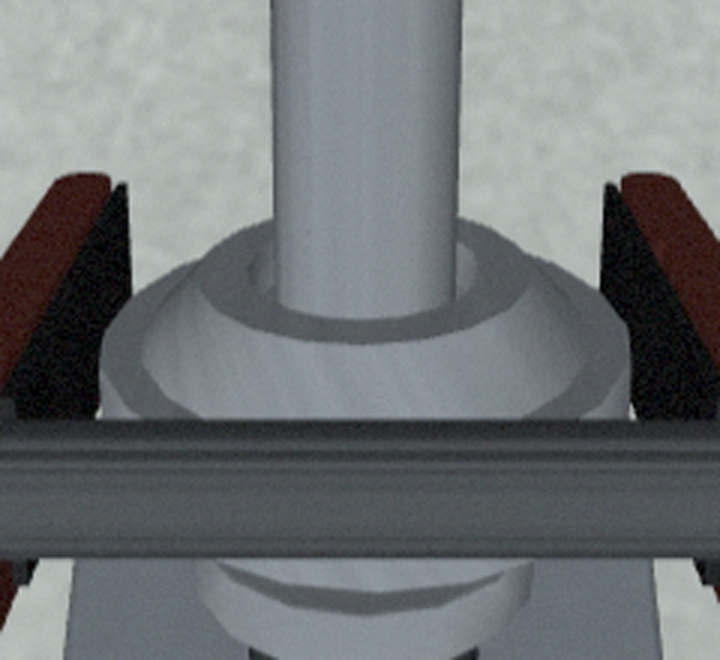

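View pics/s18.png

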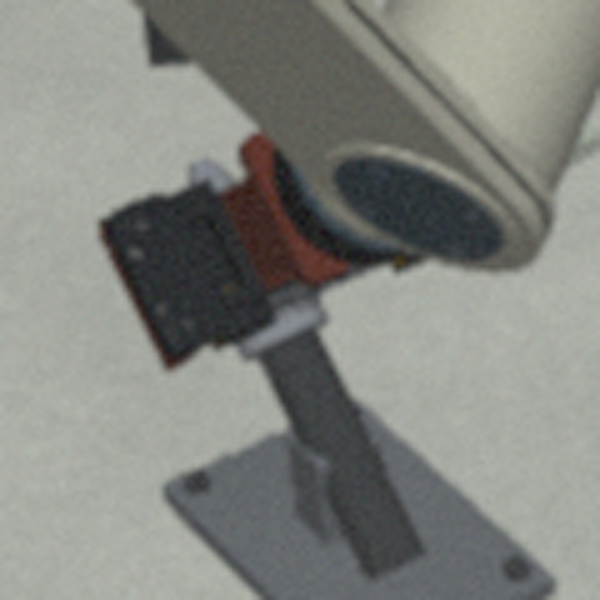

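```bash
python3 -m handwheel '[[-0.0015,0,0,0,0,0,0.055]]'; python3 -m handwheel '[[-0.0015,0,0,0,0,0,0.055]]'; python3 -m handwheel '[[-0.001,0,0,0,0,0,0.055]]';python3 - <<'E'
from h import *
plan(tcp_for(.028),RI,.055)
E
```

```text
time_s: 20.27
tool_pos: [0.4686, 0.2473, 0.106]
orientation: [179.8, -45.2, 102.1]
force: [-2.2, 5.3, 7.2]
gripper_width: 0.0636
time_s: 20.4
tool_pos: [0.4686, 0.2473, 0.1061]
orientation: [179.8, -45.4, 102.1]
force: [-2.1, 5.7, 7.1]
gripper_width: 0.0635
time_s: 20.52
tool_pos: [0.4685, 0.2474, 0.1062]
orientation: [179.8, -45.5, 102.1]
force: [-1.1, 4.2, 4.8]
gripper_width: 0.0637
[[0.0007,-0.0004,0.0001,-0.0,-0.51,0.16,0.055]]
```

```bash
python3 -m handwheel '[[0,0,0,0,0.5,0,0.0878],[0,0,0,0,0,0,0.0878],[0,0,0,0,0,0,0.0878]]'
python3 - <<'E'
from h import *
st()
s=snap("wrist","w19",(200,220,440,440),3,1.2)
E
```

```text
time_s: 20.9
tool_pos: [0.469, 0.2467, 0.1056]
orientation: [179.8, -45.9, 102.2]
force: [0.2, -0.1, 0.5]
gripper_width: 0.0868
t 20.9 [0.469  0.2467 0.1056] [179.7619 -45.9287 102.1679] q [  1.9     35.0978 112.8589  56.1803  58.4125 -52.3878] F [ 0.1838 -0.14    0.4822] w 0.0868184665001876
w19 t 20.9 pos [0.46903199281477415, 0.2467225060725338, 0.10559799803739399] ori [179.76188201051912, -45.92872736027398, 102.16788830061235]
```

View pics/w19.png

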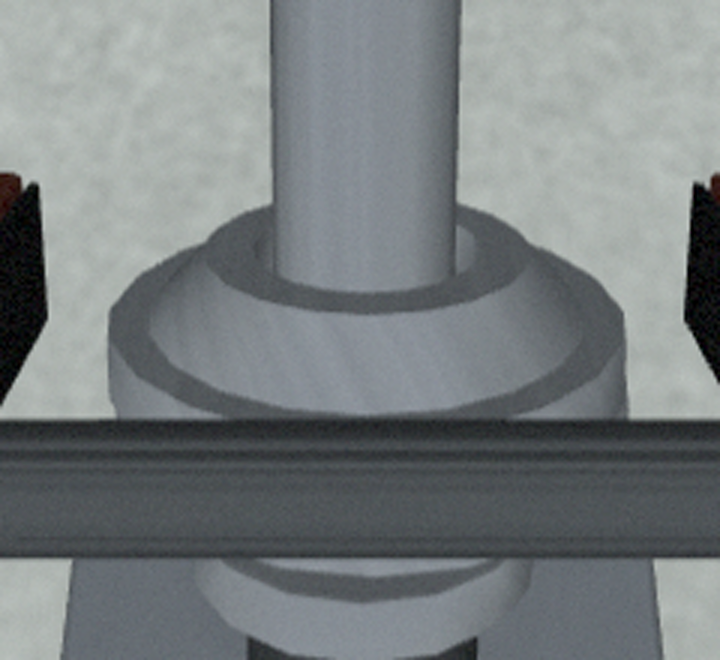

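Released and seated. Retract and fetch the far washer.

```bash
python3 -m handwheel '[[0,0,-0.03,0,0,0,0.0878],[0,0,-0.05,0,0,0,0.0878],[0,0,-0.05,0,0,0,0.0878],[0,0,-0.04,0,0,0,0.0878]]'>/dev/null;python3 - <<'E'
from h import *
st(); plan([.616,-.235,.24],[180,0,4.4],.0878)
E
```

```text
t 21.45 [0.4926 0.125  0.2245] [-179.7028  -45.9079  101.9678] q [-10.929   25.1681 106.8298  43.0028  75.2652 -44.8248] F [-0.0344  0.164   0.1623] w 0.08768347509337589
[[-0.028,0.005,-0.0314,-4.34,-3.76,10.21,0.0878],[-0.0284,0.0123,-0.0289,-4.34,-3.76,10.21,0.0878],[-0.0274,0.0194,-0.0258,-4.34,-3.76,10.21,0.0878],[-0.0249,0.0259,-0.0224,-4.34,-3.76,10.21,0.0878],[-0.0211,0.0315,-0.0187,-4.34,-3.76,10.21,0.0878]]
[[-0.0162,0.0362,-0.0149,-4.34,-3.76,10.21,0.0878],[-0.0103,0.0395,-0.0111,-4.34,-3.76,10.21,0.0878],[-0.0037,0.0415,-0.0076,-4.34,-3.76,10.21,0.0878],[0.0034,0.042,-0.0044,-4.34,-3.76,10.21,0.0878]]
```

```bash
python3 -m handwheel '[[-0.028,0.005,-0.031,-4.3,-3.8,10.2,0.0878],[-0.028,0.012,-0.029,-4.3,-3.8,10.2,0.0878],[-0.027,0.019,-0.026,-4.3,-3.8,10.2,0.0878],[-0.025,0.026,-0.022,-4.3,-3.8,10.2,0.0878],[-0.021,0.032,-0.019,-4.3,-3.8,10.2,0.0878]]' >/dev/null
python3 - <<'E'
from h import *
st(); plan([.616,-.235,.20],[180,0,4.4],.0878)
snap("side","s20",(180,120,300,240),5,1.4)
print(onplane("top",(400,160),.06),onplane("side",(441,303),0),onplane("side",(441,290),0))
E
```

```text
t 22.075 [ 0.5683 -0.0809  0.2342] [-168.6828  -21.7562   47.7249] q [-22.066   21.2131 100.5426  26.9201  64.5659   4.9379] F [ 0.193  -0.1416  0.5026] w 0.08776749410164032
[[-0.0178,0.0273,-0.0052,-3.78,-3.29,8.96,0.0878],[-0.0135,0.03,-0.0024,-3.78,-3.29,8.96,0.0878],[-0.0087,0.0318,0.0003,-3.78,-3.29,8.96,0.0878],[-0.0036,0.0327,0.0028,-3.78,-3.29,8.96,0.0878],[0.0018,0.0325,0.005,-3.78,-3.29,8.96,0.0878]]
s20 t 22.07 pos [0.5683494125711248, -0.0809400768377693, 0.23424886516698085] ori [-168.68284772852562, -21.75621543714068, 47.72493833238957]
[ 0.7539 -0.2026  0.06  ] [ 0.7515 -0.2248 -0.    ] [ 0.7722 -0.1946 -0.    ]
```

View pics/s20.png

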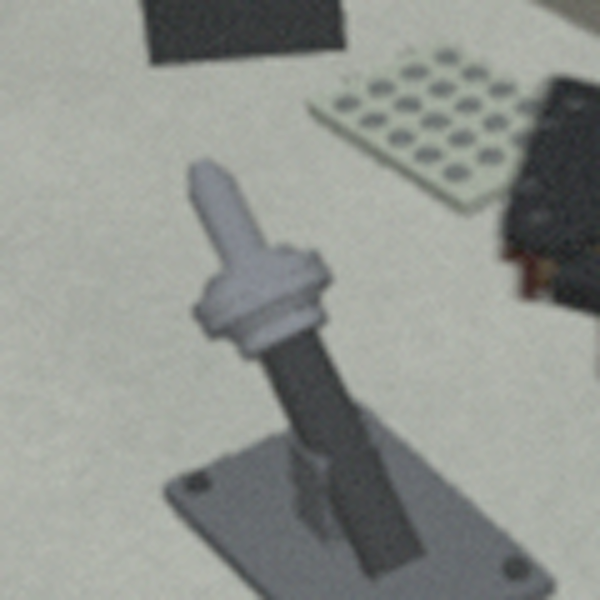

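```bash
python3 -m handwheel '[[-0.018,0.027,-0.004,-3.8,-3.3,9,0.0878],[-0.014,0.03,-0.002,-3.8,-3.3,9,0.0878],[-0.009,0.032,0,-3.8,-3.3,9,0.0878],[-0.004,0.033,0.003,-3.8,-3.3,9,0.0878],[0.002,0.032,0.005,-3.8,-3.3,9,0.0878]]' >/dev/null; python3 -m handwheel '[[0,0,0,0,0,0,0.0878],[0,0,0,0,0,0,0.0878]]'
python3 - <<'E'
from h import *
plan([.616,-.236,.12],[180,0,4.4],.0878)
E
```

```text
time_s: 23.0
tool_pos: [0.6155, -0.2436, 0.1991]
orientation: [179.3, 0.3, 3.0]
force: [-0.2, 0.1, -0.4]
gripper_width: 0.0879
[[0.0006,-0.0043,0.0395,0.34,0.13,-0.71,0.0878],[0.0006,-0.004,0.0395,0.34,0.13,-0.71,0.0878]]
```

```bash
python3 -m handwheel '[[0,-0.007,0.035,0.6,0.2,-1.3,0.0878],[0,0,0.04,0,0,0,0.0878],[0,0,0,0,0,0,0.0878],[0,0,0,0,0,0,0.0878]]'
python3 - <<'E'
from h import *
plan([.616,-.236,.0333],[180,0,4.4],.0878)
snap("wrist","w21",(160,140,480,420),2.2,1.2)
E
```

```text
time_s: 23.5
tool_pos: [0.6145, -0.2351, 0.1258]
orientation: [-179.9, -0.2, 4.7]
force: [0.2, -0.5, -0.2]
gripper_width: 0.0876
[[0.0005,0.0006,0.0462,-0.04,-0.1,0.17,0.0878],[0.0006,0.0005,0.0462,-0.04,-0.1,0.17,0.0878]]
w21 t 23.5 pos [0.6145468945974435, -0.2351256321771501, 0.12576618842708778] ori [-179.92169516453058, -0.20049729200788924, 4.7437668211879895]
```

View pics/w21.png

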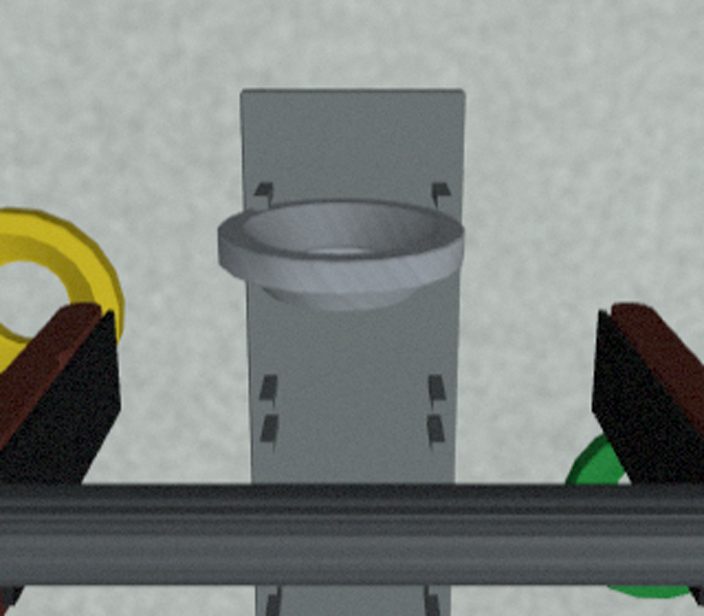

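```bash
python3 -m handwheel '[[-0.001,-0.0035,0.042,0,0,0.3,0.0878],[-0.003,0,0.035,0,-0.3,0,0.0878],[-0.001,0,0,0,-0.3,0,0.0878],[0,0,0,0,0,0,0.0878]]'
python3 - <<'E'
from h import *
plan([.616,-.232,.0333],[180,0,4.4],.0878)
E
```

```text
time_s: 24.05
tool_pos: [0.6147, -0.2338, 0.0559]
orientation: [179.8, -0.3, 4.5]
force: [-0.5, -0.4, 1.0]
gripper_width: 0.0877
[[0.0014,-0.0017,0.0226,0.21,-0.25,0.1,0.0878]]
```

```bash
python3 -m handwheel '[[0.001,-0.002,0.018,0.2,-0.3,0,0.0878],[0,0,0,0,0,0,0.0878],[0,0,0,0,0,0,0.0878]]'
python3 - <<'E'
from h import *
plan([.616,-.232,.0333],[180,0,4.4],.0878)
snap("wrist","w22",(160,140,480,420),2.2,1.2)
E
```

```text
time_s: 24.42
tool_pos: [0.6179, -0.2324, 0.0402]
orientation: [179.9, -0.2, 4.5]
force: [0.1, -0.3, -0.4]
gripper_width: 0.0878
[[-0.0018,-0.0006,0.0069,0.12,-0.21,0.11,0.0878]]
w22 t 24.43 pos [0.6178591890819504, -0.23242559702696908, 0.04023543772955185] ori [179.87629896602962, -0.21022415726018015, 4.511920489990385]
```

View pics/w22.png

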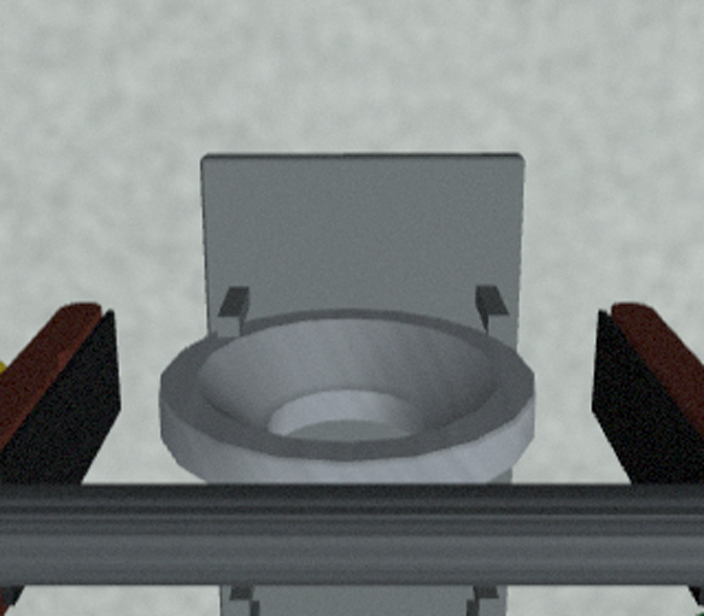

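```bash
python3 -m handwheel '[[-0.0015,-0.0017,0.007,0.1,-0.2,0,0.0878],[0,0,0,0,0,0,0.0878],[0,0,0,0,0,0,0.055],[0,0,0,0,0,0,0.055],[0,0,0,0,0,0,0.055]]'; python3 -m handwheel '[[0,0,0,0,0,0,0.055]]'
python3 - <<'E'
from h import *
snap("wrist","w23",(160,140,480,420),2.2,1.2)
E
```

```text
time_s: 25.1
tool_pos: [0.616, -0.2307, 0.0329]
orientation: [180.0, 0.0, 4.5]
force: [-0.2, -0.9, -0.8]
gripper_width: 0.064
time_s: 25.22
tool_pos: [0.616, -0.2307, 0.0329]
orientation: [180.0, 0.0, 4.5]
force: [0.5, 1.0, -0.0]
gripper_width: 0.0631
w23 t 25.23 pos [0.6159989133034411, -0.23074548655853416, 0.03292561984244548] ori [179.9851646523162, 0.00817153156817136, 4.505482083339995]
```

View pics/w23.png

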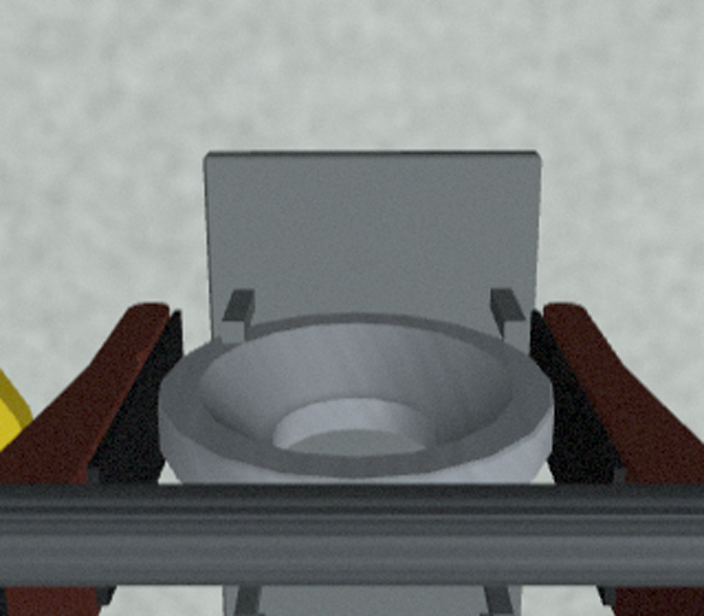

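Good grip, centred. Lift and carry.

```bash
python3 -m handwheel '[[0,0,-0.01,0,0,0,0.055],[0,0,-0.06,0,0,0,0.055],[0,0,-0.062,0,0,0,0.055],[0,0,-0.062,0,0,0,0.055],[0,0,-0.062,0,0,0,0.055]]'
python3 - <<'E'
from h import *
st();plan(tcp_for(.14)+[0,0,.03],RI,.055)
E
```

```text
time_s: 25.9
tool_pos: [0.6131, -0.2295, 0.2896]
orientation: [-179.7, 0.6, 4.5]
force: [0.8, -0.4, -1.1]
gripper_width: 0.0639
t 25.9 [ 0.6131 -0.2295  0.2896] [-179.7271    0.5964    4.5089] q [-21.5575  23.4538  85.3672  -0.0178  71.8347  63.9406] F [ 0.8385 -0.373  -1.1418] w 0.06385393426949859
[[-0.0117,-0.0565,0.0078,3.74,3.36,-9.21,0.055],[-0.003,-0.0571,0.0111,3.74,3.36,-9.21,0.055],[0.0053,-0.0561,0.0148,3.74,3.36,-9.21,0.055],[0.0132,-0.0535,0.019,3.74,3.36,-9.21,0.055],[0.0202,-0.0494,0.0233,3.74,3.36,-9.21,0.055]]
[[0.0262,-0.044,0.0277,3.74,3.36,-9.21,0.055],[0.031,-0.0374,0.0321,3.74,3.36,-9.21,0.055],[0.0345,-0.0299,0.0362,3.74,3.36,-9.21,0.055],[0.0364,-0.0217,0.04,3.74,3.36,-9.21,0.055],[0.0367,-0.0131,0.0433,3.74,3.36,-9.21,0.055]]
```

```bash
python3 -m handwheel '[[-0.012,-0.056,0.005,3.7,3.4,-9.2,0.055],[-0.003,-0.057,0.008,3.7,3.4,-9.2,0.055],[0.005,-0.056,0.012,3.7,3.4,-9.2,0.055],[0.013,-0.053,0.016,3.7,3.4,-9.2,0.055],[0.02,-0.049,0.02,3.7,3.4,-9.2,0.055]]'>/dev/null
python3 - <<'E'
from h import *
st();plan(tcp_for(.14)+[0,0,.02],RI,.055)
E
```

```text
t 26.525 [0.5316 0.0473 0.2772] [-170.1091  -23.0427   50.4039] q [-10.3539  12.0757 107.2616  28.5874  61.4643  13.1658] F [ 0.2919 -0.0443 -0.9332] w 0.06363015697432925
[[0.0245,-0.0426,0.0337,3.93,3.31,-8.85,0.055],[0.0285,-0.036,0.038,3.93,3.31,-8.85,0.055],[0.0312,-0.0287,0.0419,3.93,3.31,-8.85,0.055],[0.0324,-0.0207,0.0455,3.93,3.31,-8.85,0.055],[0.0323,-0.0125,0.0485,3.93,3.31,-8.85,0.055]]
```

```bash
python3 -m handwheel '[[0.025,-0.043,0.03,3.9,3.3,-8.9,0.055],[0.029,-0.036,0.034,3.9,3.3,-8.9,0.055],[0.031,-0.029,0.038,3.9,3.3,-8.9,0.055],[0.032,-0.021,0.044,3.9,3.3,-8.9,0.055],[0.032,-0.012,0.048,3.9,3.3,-8.9,0.055]]'>/dev/null;  python3 -m handwheel '[[0,0,0,0,0,0,0.055],[0,0,0,0,0,0,0.055]]'
python3 - <<'E'
from h import *
plan(tcp_for(.125,(0,-.0008,0)),RI,.055)
E
```

```text
time_s: 27.4
tool_pos: [0.4435, 0.3276, 0.2211]
orientation: [178.1, -45.2, 105.1]
force: [0.6, 0.2, -0.2]
gripper_width: 0.0633
[[-0.0431,0.0067,0.0219,-0.35,-0.29,2.27,0.055]]
```

```bash
python3 -m handwheel '[[-0.02,0.004,0.011,-0.4,-0.3,2.2,0.055],[-0.02,0.002,0.01,0,0,0,0.055],[0,0,0,0,0,0,0.055],[0,0,0,0,0,0,0.055]]'
python3 - <<'E'
from h import *
plan(tcp_for(.112,(0,-.0008,0)),RI,.055)
E
```

```text
time_s: 27.9
tool_pos: [0.4561, 0.3122, 0.1768]
orientation: [179.9, -44.8, 101.3]
force: [0.2, 0.0, -1.9]
gripper_width: 0.0636
[[-0.0119,-0.0008,0.0034,0.52,0.17,-0.39,0.055]]
```

```bash
python3 -m handwheel '[[-0.012,-0.001,0.0035,0.5,0.2,-0.4,0.055],[0,0,0,0,0,0,0.055],[0,0,0,0,0,0,0.055]]'
python3 - <<'E'
from h import *
plan(tcp_for(.112,(0,-.0008,0)),RI,.055)
s=snap("wrist","w24",(200,260,440,440),3,1.2);snap("side","s24",(180,100,300,220),5,1.4)
E
```

```text
time_s: 28.28
tool_pos: [0.457, 0.3054, 0.1661]
orientation: [179.9, -45.0, 102.0]
force: [0.1, -0.3, -0.9]
gripper_width: 0.0633
[[0.0005,-0.0004,0.0006,0.09,-0.04,0.04,0.055]]
w24 t 28.27 pos [0.4570417867808678, 0.3053980135503697, 0.1660711223391892] ori [179.86368206093584, -45.04260084787972, 101.96279875465115]
s24 t 28.32 pos [0.4569507656088695, 0.3054039191883388, 0.16605017498439728] ori [179.86327121846645, -45.03657851071037, 101.97285954676971]
```

View pics/w24.png

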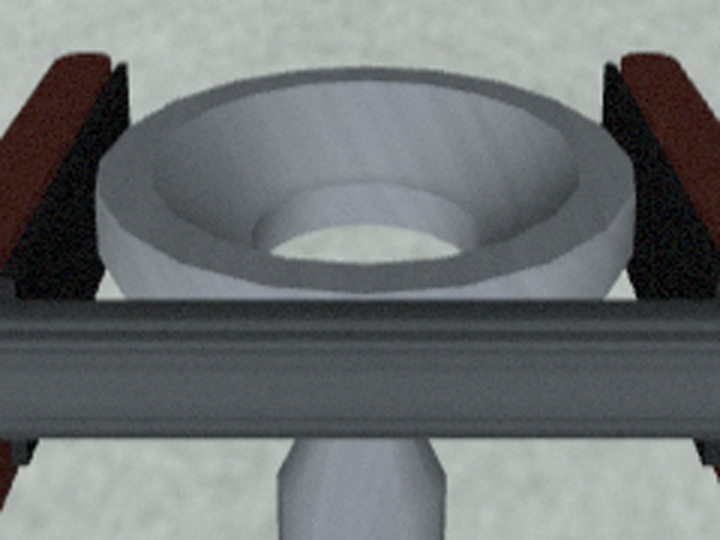

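View pics/s24.png

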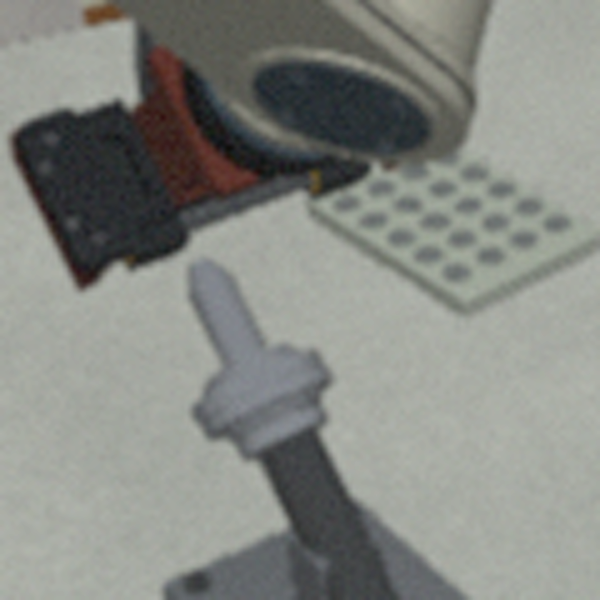

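```bash
python3 -m handwheel '[[-0.012,-0.0006,0.0007,0,0,0,0.055],[-0.014,0,0,0,0,0,0.055],[-0.012,0,0,0,0,0,0.055],[0,0,0,0,0,0,0.055]]'
python3 - <<'E'
from h import *
plan(tcp_for(.046),RI,.055)
s=snap("wrist","w25",(200,220,440,440),3,1.2)
E
```

```text
time_s: 28.88
tool_pos: [0.462, 0.2777, 0.1366]
orientation: [179.9, -45.0, 102.0]
force: [-0.4, 0.8, -1.4]
gripper_width: 0.0636
[[-0.0248,-0.0004,-0.0003,0.08,-0.03,0.07,0.055]]
w25 t 28.88 pos [0.4620460514354068, 0.2776939934013944, 0.13664834052401695] ori [179.8540696470398, -45.025140737980855, 101.99529034780831]
```

View pics/w25.png

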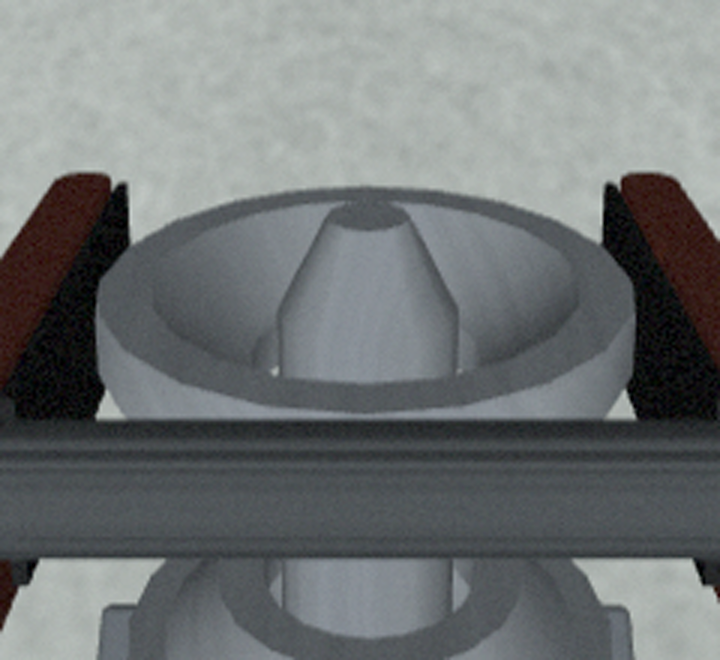

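Centred (nose col 369, washer 366). Continue in.

```bash
python3 -m handwheel '[[-0.012,0,0,0,0,0,0.055],[-0.007,0,0,0,0,0,0.055],[0,0,0,0,0,0,0.055],[0,0,0,0,0,0,0.055]]'
python3 - <<'E'
from h import *
plan(tcp_for(.0447),RI,.055)
E
```

```text
time_s: 29.42
tool_pos: [0.4653, 0.2641, 0.1228]
orientation: [179.8, -45.0, 102.1]
force: [-0.3, 0.1, -1.5]
gripper_width: 0.0636
[[-0.0064,-0.0007,-0.0002,0.1,-0.04,0.11,0.055]]
```

```bash
python3 -m handwheel '[[-0.004,0,0,0,0,0,0.055]]'; python3 -m handwheel '[[-0.0015,0,0,0,0,0,0.055]]'; python3 -m handwheel '[[-0.0015,0,0,0,0,0,0.055]]'; python3 -m handwheel '[[-0.001,0,0,0,0,0,0.055]]'
python3 - <<'E'
from h import *
plan(tcp_for(.0447),RI,.055)
E
```

```text
time_s: 29.55
tool_pos: [0.466, 0.2614, 0.1202]
orientation: [179.7, -45.0, 102.1]
force: [-0.0, -0.2, -1.2]
gripper_width: 0.0635
time_s: 29.68
tool_pos: [0.4662, 0.2603, 0.119]
orientation: [179.7, -45.0, 102.1]
force: [-0.3, 0.2, -0.9]
gripper_width: 0.0636
time_s: 29.8
tool_pos: [0.4664, 0.2593, 0.118]
orientation: [179.7, -45.0, 102.1]
force: [-0.6, 3.8, 1.1]
gripper_width: 0.0636
time_s: 29.92
tool_pos: [0.4665, 0.2592, 0.118]
orientation: [179.7, -45.2, 102.1]
force: [-2.2, 6.3, 5.5]
gripper_width: 0.0637
[[0.0005,-0.0009,-0.0001,0.1,-0.17,0.15,0.055]]
```

Contact at the expected depth (within 0.5 mm). Release and check.

```bash
python3 -m handwheel '[[0,0,0,0,0.2,0,0.055],[0,0,0,0,0,0,0.0878],[0,0,0,0,0,0,0.0878],[0,0,0,0,0,0,0.0878]]'
python3 - <<'E'
from h import *
s=snap("wrist","w26",(200,220,440,440),3,1.2)
E
python3 -m handwheel '[[0,0,-0.03,0,0,0,0.0878],[0,0,-0.05,0,0,0,0.0878],[0,0,-0.05,0,0,0,0.0878],[0,0,-0.05,0,0,0,0.0878],[0,-0.03,-0.05,0,0,0,0.0878]]'
```

```text
time_s: 30.42
tool_pos: [0.4667, 0.2589, 0.1177]
orientation: [179.7, -45.3, 102.2]
force: [-0.0, 0.3, 0.1]
gripper_width: 0.0869
w26 t 30.43 pos [0.46674781483662725, 0.2588710021793851, 0.11774925260682088] ori [179.68390885273658, -45.30731856862618, 102.1669846998809]
time_s: 31.1
tool_pos: [0.4701, 0.0894, 0.2815]
orientation: [-179.8, -45.3, 102.1]
force: [1.6, -0.2, -0.2]
gripper_width: 0.088
```

View pics/w26.png

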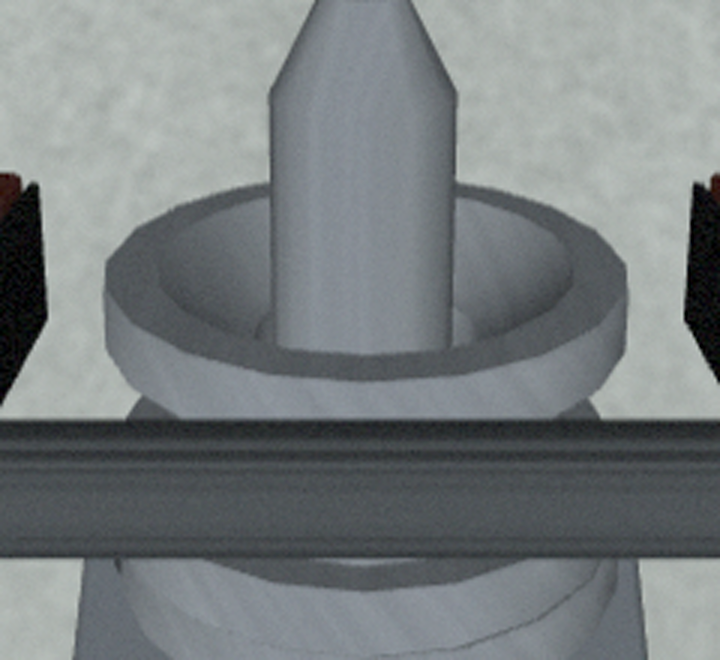

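```bash
python3 -m handwheel '[[0,0.03,-0.06,0,0,0,0.0878],[0,0,-0.06,-4,-3.8,10,0.0878],[0,0,-0.05,-4,-3.8,10,0.0878],[0,0,0,0,0,0,0.0878],[0,0,0,0,0,0,0.0878]]'
python3 - <<'E'
from h import *
snap("side","s27",(190,120,290,220),6,1.4);snap("side","s27f",None,1,1.3);snap("top","t27",(110,240,270,340),5,1.4);snap("top","t27f",None,1,1.3)
E
```

```text
time_s: 31.72
tool_pos: [0.5173, -0.0231, 0.404]
orientation: [-171.5, -36.4, 77.5]
force: [-0.3, -0.1, -0.4]
gripper_width: 0.0879
s27 t 31.73 pos [0.5173119119361888, -0.02308008542655369, 0.404017320914421] ori [-171.4610838352158, -36.35948224249066, 77.47359154735187]
s27f t 31.77 pos [0.517455140042409, -0.02295830480175709, 0.4040818480944456] ori [-171.46151366921583, -36.3617830602239, 77.48284301492917]
t27 t 31.82 pos [0.517410202889922, -0.02270875782364737, 0.4037238333275728] ori [-171.39401653467596, -36.37061245006269, 77.45765505346444]
t27f t 31.88 pos [0.5173950232457224, -0.0226125424642845, 0.40348709072636757] ori [-171.34882175453092, -36.37131928414363, 77.43324642183936]
```

View pics/s27.png

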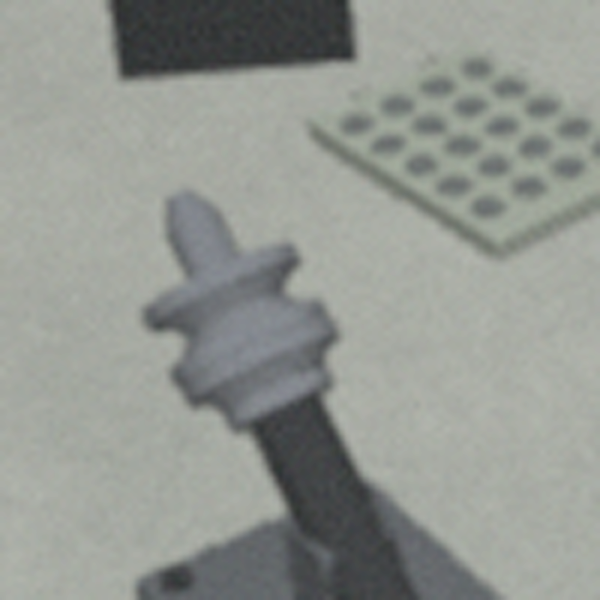

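View pics/t27.png

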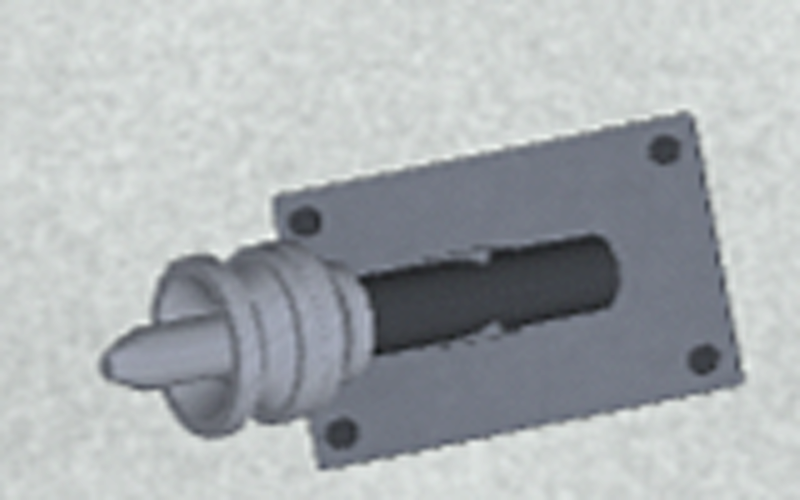

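View pics/s27f.png

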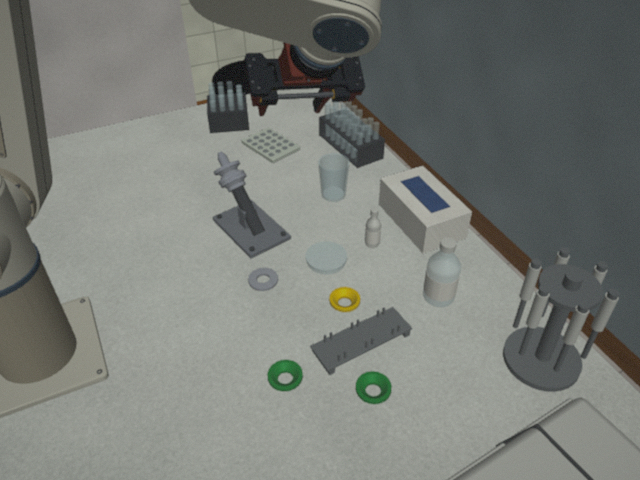

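Run:
```python
from h import *
im=cv2.imread("pics/s27_raw.png"); big=cv2.resize(im[120:220,190:290],None,fx=6,fy=6,interpolation=cv2.INTER_CUBIC)
off=(np.array([221,153])-proj("side",S0+.082*ax)[0])
print(off)
u=np.cross(tz,ax)
for s,r in((.0,.022),(.008,.032),(.016,.032),(.024,.032),(.04,.032),(.048,.032),(.082,.005)):
    a=np.linspace(0,2*np.pi,73)[:,None]; P=S0+s*ax+.003*tz*(s!=0)*(s<.08)+r*(np.cos(a)*u+np.sin(a)*tz)
    q=((proj("side",P)+off-[190,120])*6).astype(np.int32); cv2.polylines(big,[q],True,(0,0,255),1)
cv2.imwrite("pics/ov.png",cv2.convertScaleAbs(big,alpha=1.4))
```

```text
[1.8781 1.9659]
```

View pics/ov.png

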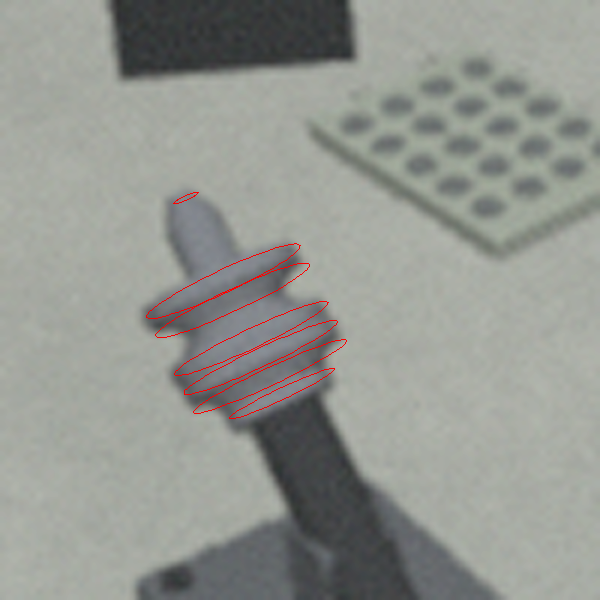

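Run:
```python
from h import *
st(); print(ctrl.sign_off())
```

```text
t 31.925 [ 0.5174 -0.0226  0.4035] [-171.3401  -36.366    77.4247] q [-23.0619  12.4165  94.127   33.3032  91.0041 -18.0217] F [ 0.2308  0.5113 -0.4447] w 0.08758680169265078
the job is handed in; nothing more can be done
None
```

The three washers are on the spindle in the order asked, seated against the shoulder and each other, and I handed the job in at 31.9 s. I took them from the rack near, middle, then far. Their hollow sides face the nose, the shoulder and the nose, so the two wide rims meet.

**Pack:** the last side and top pictures show it closed. The expected rim outlines drawn over the side picture match it. Each washer met its stop within about 1 mm of the expected depth, with about 10 N of contact force.

**Surroundings:** in the last full side picture the rack is empty and the spacer, dish, beaker, dropper, bottle and the green and yellow rings look unmoved. The arm is clear and the wrist force is near zero.

**Disagreement:** the side camera put the stand about 10 mm off from the top and wrist cameras in y. I went with the top and wrist value, and all three insertions went smoothly with it. The overlay check is in the side view, shifted about 2 pixels to line up with the nose.

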